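# Close the bench coupler on the lighting tube and lever it tight

## Robot

A 6-joint arm with a two-finger parallel gripper is mounted at the origin on the work surface. World frame = base frame: x ahead of the robot, y to its left, z up, the work surface at z = 0. Lengths are in m, angles in rad, forces in N, time in s.
With the tool pointing down it reaches from about 0.375 to 0.9 m from the base axis. Payload 3.1 kg.
Tool frame: the origin (TCP) lies midway between the tips of the shut fingers; the grasp point (between the pads) lies 19 mm behind it (manip.grasp_offset is the distance from the TCP to the grasp point, in m); z points along the fingers, y is the line along which they close (so a half turn about z gives the same grasp; the last joint's range is limited). The gripper opens to 85 mm and grips with 20 to 120 N. Pads are 22 mm wide; open, the fingers measure 114 mm over their backs; the gripper's body (76 mm by 85 mm) begins 54 mm behind the grasp point. The pads swing forward as they close: fully open they stand 13 mm farther back than shut.
Start: joints at [0.946, 0.527, 1.433, -0, 1.181, -0.178], TCP at [0.27, 0.564, 0.231] pointing down, gripper open.
Joint ranges: [-3.08, 3.08], [-0.75, 2.2], [0.22, 2.44], [-1.43, 4.57], [0, 2.65], [-2.85, 2.85]. Speed limits (rad/s): [2.79, 2.79, 3.14, 3.14, 3.14, 3.14].

## Interface

Orientations are given as a unit quaternion [x, y, z, w].
In Python, from station import sensors, cams, order, manip gives the robot as it stands.
- The arm moves only by the tool move_arm, never from a script. Its argument "targets" is a list of rows, each an object of numbers: "dx", "dy", "dz": the shift along the world's x, y, z normalised to -1 to 1, where 1 is 25 mm; "rx", "ry", "rz": the turn, a rotation vector about the world's x, y, z normalised to -1 to 1, where 1 is 30 degrees. A call has exactly 10 rows; each row shifts and turns the commanded pose from where the row before left it; what a row does not reach is not made up. A row lasts 1/8 s, in which the tool goes at most 62.5 mm and 10.7 degrees, less where a joint would pass 70% of its speed; a pose out of reach is approached as far as the arm can. A call with a number of a shift or a turn outside -1 to 1 is refused whole. A call with a gripper value outside its range is refused whole. "claw" is the opening in per cent of the stroke, from 0 (shut) to 100 (fully open), set as the call begins (left out, the last holds). The fingers move at their own pace and stop on an object; "newtons" is the grip in N (left out, the last holds). Time passes only in rows, so rows that do not move let the fingers close, or fill a call up. It gives the time, the measured TCP pose, the force, the opening and the grip force at its end, in the units of the state.
- sensors.sense(): the state, without advancing time (a new reading comes with each control period).
- cams.snapshot(name): name is "side" or "top" or "wrist"; returns the picture (400x640x3 uint8, red, green, blue); there is no depth.
- cams.camera_model(name): a dict with "fx", "fy", "cx", "cy" (pixels), "extrinsics" (4x4, takes a point from world to camera coordinates). Camera axes: x right, y down, z forward; pixel columns grow to the right and rows downward; lengths in m; the calibration is good to about 2 mm. A picture is of the moment at which its call begins: read the wrist's pose just before it. camera_model takes no time and is no camera call; for the wrist camera it gives the pose at the moment of the call.
- order.sign_off(): hands the job in; it is judged then, once.
The state is a dict: "t": time; "q": joint angles; "qd": joint speeds; "tau": joint torques, N m; "tcp_pos": TCP position; "tool_rot": TCP orientation; "force": force on the tool from outside, world axes, zero at the start; "ft_torque": the same for the moment, N m; "finger_gap": opening from 0.0 (shut) to 1.0 (fully open); "gripper_force": force on a finger pad.
Only numpy, scipy, OpenCV 4.12 (cv2) and the standard library are available. Lean on these libraries where they do the work, as an engineer would, in place of code of your own. Each camera call takes 0.05 s, during which the arm holds its last target. There are 200 camera calls.

## Task

The lighting tube of the coffee grading bench lies in its coupler, which is still open. Swing the hinged half over the tube and press it down until it bears on the tube, swing the lever bolt up into the slot of the hinged half, then fold the lever over until the clamp is hand-tight: stop as soon as it is firm, because forcing it further dents the thin tube. Leave the other things on the bench where they are and let go when you are done.

Things in the scene. Friction and masses are not known exactly. Their poses are not given: they have to be found in the camera images.
- coupler: Steel tube coupler, fixed to the bench. Origin: under the middle of its 130 x 60 mm foot, on the bench top. z up, y along the tube, x across it to the swing bolt. The fixed aluminium tube (48 mm diameter, 420 mm long, in cradles 130 mm either side) has its axis at x = 0, z = 85 mm; its height is true to 1.4 mm only. A lamp, 225 mm high, stands on the tube 145 to 260 mm to +y.
- hinge_pin (a point): Fixed point: middle of the hinge pin of the hinged half, which runs along the coupler's y, at x = -40, z = 87 mm in the coupler's frame.
- strap (a joint): Angle of the hinged half (50 mm wide curved steel strap, rubber-lined, ending in a flat slotted lug), rad. 0 = on a tube of nominal height, growing as it swings open, up and back to -x, to 2.1. On the tube at hand it bears somewhere from -0.035 to 0.035. Stiff hinge (0.22 N m): stays where left, about 3 N at the lug move it. Closed, its crown is 119 mm above the bench.
- lug (a point): On the hinged half: middle of the lug's outer face, 3 mm before the slot's root, 77 mm from the hinge pin; its z is the outward normal. Closed, this face is level, 97 mm above the bench, from x = 31 to 49 mm of the coupler, 50 mm wide, then a 5.5 mm long nose 3 mm lower. The open slot in it is 13 mm wide, from x = 39 mm out to +x. Press here to seat the half: 6 to 12 N will do.
- liner: Black rubber liner in the crown of the hinged half, 20 x 46 x 3 mm; this is what bears on the tube. Origin: middle of the face that touches the tube.
- bolt_pin (a point): Fixed point: middle of the pivot pin of the swing bolt, which runs along the coupler's y, at x = 44, z = 65 mm in the coupler's frame.
- bolt (a joint): Angle of the swing bolt (10 mm rod carrying a 20 x 34 x 4 mm washer, a disc spring and the cam lever) about its pivot pin, rad. 0 = upright, home against the slot's root; positive = swung out to the coupler's +x. Stiff (0.17 N m), stays where left. The washer, 36 mm above the pivot pin, passes over the lug only when the hinged half is fully down.
- lever_pin (a point): Middle of the lever's cross pin on the swing bolt, 50 mm from the bolt's pivot pin. It runs along the coupler's x when the bolt is upright (115 mm above the bench then).
- lever (a joint): Angle of the cam lever about its cross pin, rad. 0 = released, in line with the bolt; grows as it is folded over sideways to the coupler's -y, stop at 2.1. Turning it free takes 0.25 to 0.45 N m; from 0.3 to 1.5 rad on (varies with the tube) it stiffens steadily, to hand-tight within 0.2 to 0.5 rad more, and stays where left. Hand-tight is 0.8 N m; under 0.7 is loose, over 0.95 may dent the tube.
- lever_end (a point): In the middle of the lever's handle, 80 mm from the cross pin and 8 mm before its free end; z along the handle outwards, y to the side that one pushes on to fold it. The handle is a bar 16 mm wide and 10 mm thick (the pushing way), from 16 mm of the cross pin outwards. Hand-tight is a push of 10 N here, square to the handle.
- tray: Empty blue plastic sample tray with fluted rim, 160 x 115 x 32 mm, loose. Bystander. Origin under its centre.
- meter: Black upright moisture meter, 85 x 85 x 132 mm, loose. Bystander. Origin under its centre.
- scale: Flat black bench scale with steel plate, 120 x 150 x 24 mm, loose. Bystander. Origin under its centre.
- cup: White cup, 82 mm diameter, 70 mm high, loose. Bystander. Origin under its centre.
Not all that is in view belongs to the job. Of the things that look like the coupler, the middle-sized one is meant.

How it is judged:
By the outcome, as a careful person would: the job done as asked, in the order asked, and still so for the second after the job is handed in, with the robot touching nothing.
It also fails if it takes over 72 s, if anything falls off the work surface, if the arm or the gripper's body presses on something with over 40 N, if the wrist force passes 120 N, or if a joint passes its speed limit or range.

## Working session

There is one attempt and no reset: what is moved stays moved. The work goes in short steps, Python scripts to look and compute and a tool call to move; the robot and the scene stay as the last step left them, time stands still between calls to the robot, and variables do not carry over. Pictures are saved under pics/ and viewed, at most 11 in all, crops included, and the job is handed in when it is done.

Besides the shell and the picture viewer there is one more tool, called after ">>>" as a command line: name --argument value ..., lists and objects as JSON in quotes. move_arm: Moves the arm, as the interface text tells. Scaled input: -1 to 1 covers 25 mm each way for a shift and 30 degrees each way for a turn. Its arguments: {"type":"object","properties":{"targets":{"type":"array"},"claw":{"type":"number"},"newtons":{"type":"number"}},"required":["targets"]}

```bash
ls; mkdir -p pics
python3 - <<'E'
from station import sensors,cams
import cv2,numpy as np
print(sensors.sense())
for n in("side","top"):
    im=cams.snapshot(n);cv2.imwrite(f"pics/{n}0.png",im[:,:,::-1]);m=cams.camera_model(n);print(n,m)
E
```

```text
pics
{'t': 0.0, 'q': array([ 9.45494786e-01,  5.28481054e-01,  1.43387782e+00,  1.74360513e-05,
        1.18143316e+00, -1.78493850e-01]), 'qd': array([-4.47483485e-04,  1.36390085e-03,  7.89365683e-04,  9.76416248e-06,
        1.13364028e-03,  6.48556347e-04]), 'tau': array([ 1.23516151e-03, -4.42357957e+01, -1.78025812e+01, -3.23565309e-04,
        8.31148034e-03, -1.75734721e-05]), 'tcp_pos': array([0.26959738, 0.563074  , 0.23033228]), 'tool_rot': array([ 2.21553258e-01,  9.75147653e-01, -1.00891369e-03, -4.37580362e-04]), 'force': array([-0.2242985 ,  0.40458274, -0.38456928]), 'ft_torque': array([-0.01325782, -0.00679853, -0.04192442]), 'gripper_force': 0.0, 'finger_gap': 0.9953108989167969}
side {'fx': 364.07232279815895, 'fy': 364.07232279815895, 'cx': 324.39789683247125, 'cy': 203.70741709159287, 'extrinsics': array([[ 0.80098258, -0.59867649, -0.00365636, -0.40135731],
       [-0.46588555, -0.61945973, -0.63183882,  0.37238611],
       [ 0.37600208,  0.50779533, -0.77509118,  1.03934695],
       [ 0.        ,  0.        ,  0.        ,  1.        ]])}
top {'fx': 427.90091441168306, 'fy': 427.90091441168306, 'cx': 321.88200680113147, 'cy': 200.495963987241, 'extrinsics': array([[ 0.02593968, -0.99910444,  0.03342815,  0.03651826],
       [-0.98663195, -0.03096898, -0.15999475,  0.56334695],
       [ 0.1608867 , -0.02883107, -0.98655169,  1.16963192],
       [ 0.        ,  0.        ,  0.        ,  1.        ]])}
```

View pics/side0.png

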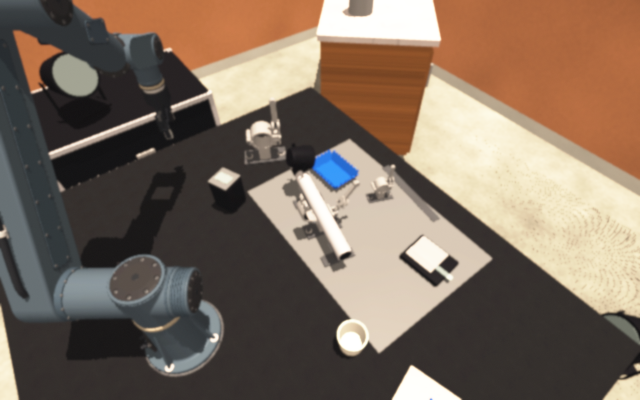

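View pics/top0.png

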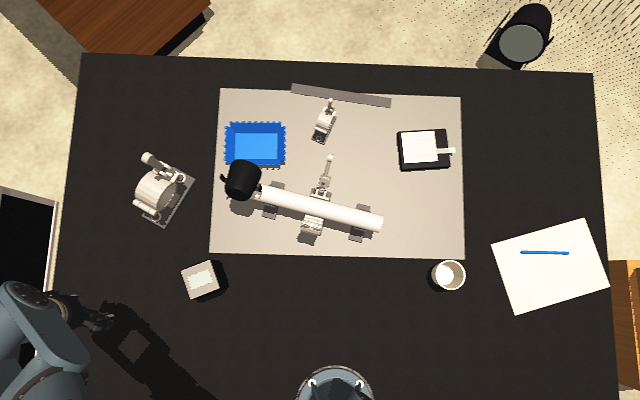

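Candidates in the top view are the large clamp at (160,190), the middle one holding the tube at (318,205) and the small one at (325,120). I choose the middle one, which holds the tube and has the lamp on its left end. Next is a close crop to check it, plus measuring the tube axis.

```bash
cat > h.py <<'E'
import numpy as np,cv2
from station import sensors,cams
def ray(m,u,v):
    E=m["extrinsics"];R,t=E[:3,:3],E[:3,3]
    return -R.T@t, R.T@np.array([(u-m["cx"])/m["fx"],(v-m["cy"])/m["fy"],1.])
def onz(m,u,v,z):
    c,d=ray(m,u,v);return c+d*(z-c[2])/d[2]
def proj(m,p):
    E=m["extrinsics"];q=E[:3,:3]@np.asarray(p)+E[:3,3];return np.array([m["fx"]*q[0]/q[2]+m["cx"],m["fy"]*q[1]/q[2]+m["cy"]])
def tri(ms,uvs):
    A=np.zeros((3,3));b=np.zeros(3)
    for m,(u,v) in zip(ms,uvs):
        c,d=ray(m,u,v);d/=np.linalg.norm(d);P=np.eye(3)-np.outer(d,d);A+=P;b+=P@c
    return np.linalg.solve(A,b)
E
python3 - <<'E'
from h import *
T=cv2.imread("pics/top0.png");S=cv2.imread("pics/side0.png")
a=cv2.resize(T[130:260,220:400],None,fx=4.4,fy=4.4,interpolation=2)[:, :790]
cv2.imwrite("pics/ctop.png",cv2.resize(T[140:250,270:390],(780,595*780//780),interpolation=2)[:595])
cv2.imwrite("pics/cside.png",cv2.resize(S[150:270,270:410],(700,600),interpolation=2))
E
```

```text
(no output)
```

View pics/ctop.png

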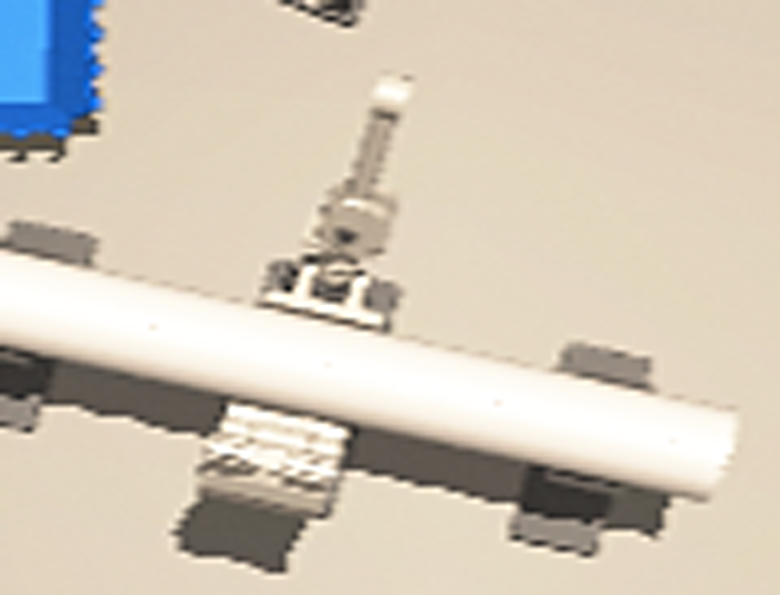

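View pics/cside.png

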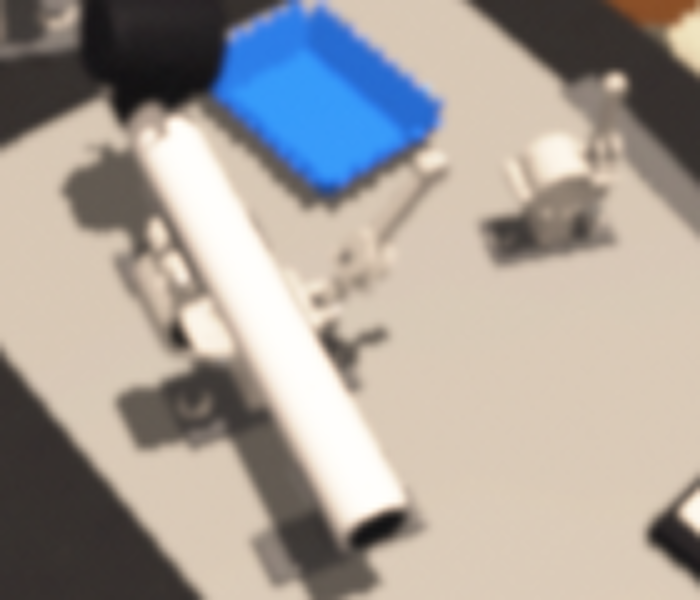

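The crops show the middle coupler with its strap swung back behind the tube (crop 275,450) and the bolt and lever swung out to +x, lever tip near top pixel (330,157). The tube's free end is at (381,224).

Run:
```python
from h import *
T=cams.camera_model("top");S=cams.camera_model("side")
c=lambda x,y:(270+x/6.5,140+y*110/595)
s=lambda x,y:(270+x/5,150+y/5)
e=onz(T,*c(720,454),.085);o=onz(T,*c(0,298),.085)
print(e,o,"side end",tri([T,S],[c(720,454),s(382,528)]))
d=(o-e)/np.linalg.norm(o-e);yaw=np.arctan2(-d[0],d[1]);O=e+.21*d;O[2]=0
print("yaw",yaw,np.degrees(yaw),"O",O)
Rz=np.array([[np.cos(yaw),-np.sin(yaw),0],[np.sin(yaw),np.cos(yaw),0],[0,0,1]])
# refine edges via tube mask in top
im=cv2.imread("pics/top0.png")
for y0 in(-130,130): print("cradle pix crop",[ ( (p:=proj(T,O+Rz@[0.03,y0/1e3,.02])),((p[0]-270)*6.5,(p[1]-140)*595/110))[1]])
for nm,p in dict(boltpin=(44,0,65),hinge=(-40,0,87),edge1=(44,25,80)).items():
    q=O+Rz@(np.array(p)/1e3);a=proj(T,q);b=proj(S,q)
    print(nm,q.round(4),"topcrop",(a[0]-270)*6.5,(a[1]-140)*595/110,"sidecrop",(b[0]-270)*5,(b[1]-150)*5)
le=tri([T,S],[c(391,92),s(430,160)])
print("leverend",le,"in c",Rz.T@(le-O))
st=tri([T,S],[c(330,490),s(160,225)])
```

```text
[ 0.49573129 -0.10870902  0.085     ] [0.566027   0.19622131 0.085     ] side end [ 0.49886617 -0.11099334  0.07903654]
yaw -0.22657205953052204 -12.981622766685753 O [0.54290538 0.09592384 0.        ]
cradle pix crop [(np.float64(536.5240712216422), np.float64(375.1339013112176))]
cradle pix crop [(np.float64(-27.993943702901674), np.float64(252.88763759442514))]
boltpin [0.5858 0.086  0.065 ] topcrop 262.7163833486627 273.7417885645974 sidecrop 295.3744294567994 275.96376234383115
hinge [0.5039 0.1049 0.087 ] topcrop 211.99102872935978 424.8169840831445 sidecrop 180.8040483681333 294.99787025881403
edge1 [0.5914 0.1104 0.08  ] topcrop 206.07856705113215 256.06456287580005 sidecrop 280.62092054646456 236.53993996729653
leverend [0.6549391  0.03770836 0.17894348] in c [ 0.12224782 -0.03156052  0.17894348]
```

>>> move_arm --targets '[{"dz": 1},{"dz": 1},{"dz": 1,"dy": -0.6,"dx": 0.5},{"dz": 1,"dy": -1,"dx": 1},{"dz": 1,"dy": -1,"dx": 1},{"dz": 0.4,"dy": -1,"dx": 1},{"dy": -1,"dx": 1},{"dy": -1,"dx": 1,"rz": 0.1},{"dy": -1,"dx": 1,"rz": 0.1},{"dy": -1,"dx": 1,"rz": 0.1}]' --claw 0

```text
schema error: expected keys dx, dy, dz, rx, ry, rz
```

>>> move_arm --targets '[{"dy": -1,"dx": 0.8,"rz": 0.12},{"dy": -1},{"dy": -1},{"dy": -1},{"dy": -1},{"dy": -1},{"dy": -1},{"dy": -1},{"dy": -1},{"dy": -1}]'

```text
schema error: expected keys dx, dy, dz, rx, ry, rz
```

>>> move_arm --targets '[{"dy": -1},{"dy": -1},{},{},{},{},{},{},{},{}]'

```text
schema error: expected keys dx, dy, dz, rx, ry, rz
```

Run:
```python
from h import *
print(sensors.sense()["tcp_pos"],sensors.sense()["tool_rot"]); m=cams.camera_model("wrist");im=cams.snapshot("wrist");cv2.imwrite("pics/w1.png",im[:,:,::-1]);print(m)
```

```text
[0.26962984 0.56312552 0.23040665] [ 2.21531442e-01  9.75152719e-01 -9.21773874e-04 -3.79874585e-04]
{'fx': 296.3397708773437, 'fy': 296.3397708773437, 'cx': 322.3427589632036, 'cy': 202.2715714829829, 'extrinsics': array([[ 0.43241324,  0.90167427, -0.00151919, -0.62370887],
       [ 0.8676798 , -0.41565115,  0.27270109, -0.03421921],
       [ 0.2452561 , -0.11923773, -0.96209761,  0.37914196],
       [ 0.        ,  0.        ,  0.        ,  1.        ]])}
```

View pics/w1.png

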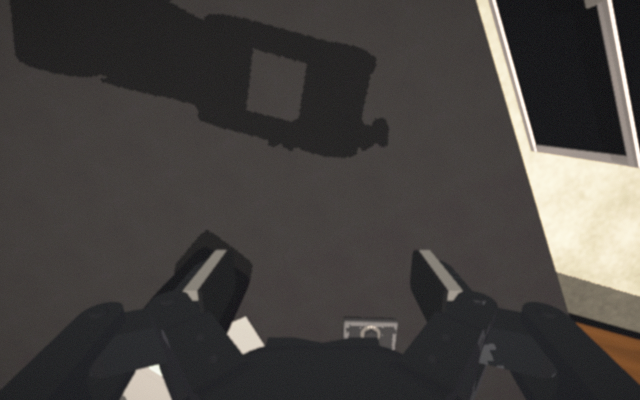

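The shift and turn rows need all six keys. This wrist view shows only bench and the arm's shadow.

>>> move_arm --targets '[{"dx": 0,"dy": 0,"dz": 1,"rx": 0,"ry": 0,"rz": 0},{"dx": 0,"dy": 0,"dz": 1,"rx": 0,"ry": 0,"rz": 0},{"dx": 0.5,"dy": -0.6,"dz": 1,"rx": 0,"ry": 0,"rz": 0},{"dx": 1,"dy": -1,"dz": 1,"rx": 0,"ry": 0,"rz": 0},{"dx": 1,"dy": -1,"dz": 1,"rx": 0,"ry": 0,"rz": 0},{"dx": 1,"dy": -1,"dz": 1,"rx": 0,"ry": 0,"rz": 0},{"dx": 1,"dy": -1,"dz": 0.8,"rx": 0,"ry": 0,"rz": 0},{"dx": 1,"dy": -1,"dz": 0,"rx": 0,"ry": 0,"rz": 0.1},{"dx": 1,"dy": -1,"dz": 0,"rx": 0,"ry": 0,"rz": 0.1},{"dx": 1,"dy": -1,"dz": 0,"rx": 0,"ry": 0,"rz": 0.1}]' --claw 0

```text
t: 1.4
tcp_pos: [0.458, 0.3726, 0.401]
tool_rot: [0.144, 0.99, -0.0, -0.0]
force: [-0.1, 0.9, 0.0]
finger_gap: -0.002
gripper_force: 0.0
```

>>> move_arm --targets '[{"dx": 1,"dy": -1,"dz": 0,"rx": 0,"ry": 0,"rz": 0.12},{"dx": 1,"dy": -1,"dz": 0,"rx": 0,"ry": 0,"rz": 0},{"dx": 1,"dy": -1,"dz": 0,"rx": 0,"ry": 0,"rz": 0},{"dx": 1,"dy": -1,"dz": 0,"rx": 0,"ry": 0,"rz": 0},{"dx": 1,"dy": -1,"dz": 0,"rx": 0,"ry": 0,"rz": 0},{"dx": 0.7,"dy": -1,"dz": 0,"rx": 0,"ry": 0,"rz": 0},{"dx": 0,"dy": -1,"dz": 0,"rx": 0,"ry": 0,"rz": 0},{"dx": 0,"dy": -1,"dz": 0,"rx": 0,"ry": 0,"rz": 0},{"dx": 0,"dy": -1,"dz": 0,"rx": 0,"ry": 0,"rz": 0},{"dx": 0,"dy": -1,"dz": 0,"rx": 0,"ry": 0,"rz": 0}]'

```text
t: 2.65
tcp_pos: [0.5997, 0.1228, 0.4008]
tool_rot: [0.113, 0.994, -0.0, -0.001]
force: [-0.7, 0.5, 0.3]
finger_gap: -0.001
gripper_force: 0.0
```

>>> move_arm --targets '[{"dx": 0,"dy": -1,"dz": 0,"rx": 0,"ry": 0,"rz": 0},{"dx": 0,"dy": -1,"dz": 0,"rx": 0,"ry": 0,"rz": 0},{"dx": 0,"dy": -0.9,"dz": 0,"rx": 0,"ry": 0,"rz": 0},{"dx": 0,"dy": 0,"dz": 0,"rx": 0,"ry": 0,"rz": 0},{"dx": 0,"dy": 0,"dz": 0,"rx": 0,"ry": 0,"rz": 0},{"dx": 0,"dy": 0,"dz": 0,"rx": 0,"ry": 0,"rz": 0},{"dx": 0,"dy": 0,"dz": 0,"rx": 0,"ry": 0,"rz": 0},{"dx": 0,"dy": 0,"dz": 0,"rx": 0,"ry": 0,"rz": 0},{"dx": 0,"dy": 0,"dz": 0,"rx": 0,"ry": 0,"rz": 0},{"dx": 0,"dy": 0,"dz": 0,"rx": 0,"ry": 0,"rz": 0}]'

```text
t: 3.9
tcp_pos: [0.6, 0.0512, 0.4013]
tool_rot: [0.113, 0.994, 0.0, -0.0]
force: [-0.6, -0.3, 0.3]
finger_gap: 0.002
gripper_force: 0.0
```

Run:
```python
from h import *
print(sensors.sense()["tcp_pos"],sensors.sense()["tool_rot"]); m=cams.camera_model("wrist");im=cams.snapshot("wrist");cv2.imwrite("pics/w2.png",im[:,:,::-1]);print(m)
np.save("w2.npy",m,allow_pickle=True)
```

```text
[0.59999267 0.05118309 0.40130623] [ 1.13180267e-01  9.93574470e-01  1.10745108e-06 -1.83708072e-05]
{'fx': 296.3397708773437, 'fy': 296.3397708773437, 'cx': 322.3427589632036, 'cy': 202.2715714829829, 'extrinsics': array([[ 2.25238513e-01,  9.74303532e-01,  4.89040368e-04,
        -1.85126986e-01],
       [ 9.37223298e-01, -2.16803444e-01,  2.73146036e-01,
        -6.32314393e-01],
       [ 2.66233173e-01, -6.10646668e-02, -9.61972455e-01,
         3.85891410e-01],
       [ 0.00000000e+00,  0.00000000e+00,  0.00000000e+00,
         1.00000000e+00]])}
```

View pics/w2.png

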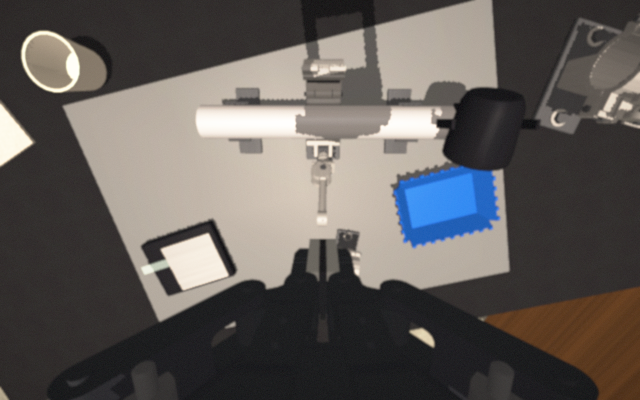

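The view shows the tube centreline at v≈121, cradles at u≈248 and 399, the strap behind the tube (u 303–345, v 58–100), and the bolt and lever running from (322,150) to the tip at (322,220).

Run:
```python
from h import *
W=np.load("w2.npy",allow_pickle=True).item();T=cams.camera_model("top");S=cams.camera_model("side")
a=onz(W,200,122,.085);b=onz(W,436,121.5,.085);d=(b-a)/np.linalg.norm(b-a);yaw=np.arctan2(-d[0],d[1]);print("yaw",yaw,a)
R=np.array([[np.cos(yaw),-np.sin(yaw),0],[np.sin(yaw),np.cos(yaw),0],[0,0,1]])
for z,u,v in((.085,323.3,121.5),(.045,323.5,121)): print(onz(W,u,v,z))
O=onz(W,323.3,121.5,.085);O[2]=0
# same from top: cradle mid
c=lambda x,y:(270+x/6.5,140+y*110/595)
s=lambda x,y:(270+x/5,150+y/5)
print("top: bolt brackets in c",R.T@(onz(T,*c(330,290),.08)-O))
print("top: tube line in c",R.T@(onz(T,*c(330,369),.085)-O))
print("O",O)
# lever end: three views
le=tri([T,S,W],[c(391,92),s(430,160),(322,219)]);print("lever end c",R.T@(le-O))
C=R.T@(ray(W,0,0)[0]-O);print("cam c",C)
for (u,v) in((322,58),(322,68),(322,78),(322,95)):
  p=R.T@(ray(W,u,v)[1]);print(u,v,"ray: x at z=100..180",[(z,round(1e3*(C[0]+p[0]*(z/1e3-C[2])/p[2]))) for z in(90,110,130,150,170)])
im=cv2.imread("pics/w2.png");cv2.imwrite("pics/w2c.png",cv2.resize(im[40:240,260:390],(520,600),interpolation=2) if 0 else cv2.resize(im[40:240,250:400],(450,600),interpolation=2))
```

```text
yaw -0.22514877074398518 [ 0.49586222 -0.11238104  0.085     ]
[0.53667692 0.06736683 0.085     ]
[0.53643069 0.06790446 0.045     ]
top: bolt brackets in c [ 0.04007729 -0.00120566  0.08      ]
top: tube line in c [-0.00011473 -0.01137417  0.085     ]
O [0.53667692 0.06736683 0.        ]
lever end c [ 0.1218389  -0.00234281  0.17868485]
cam c [-0.00485166 -0.00164522  0.54402161]
322 58 ray: x at z=100..180 [(90, -86), (110, -82), (130, -79), (150, -75), (170, -72)]
322 68 ray: x at z=100..180 [(90, -73), (110, -70), (130, -67), (150, -64), (170, -61)]
322 78 ray: x at z=100..180 [(90, -60), (110, -57), (130, -55), (150, -53), (170, -50)]
322 95 ray: x at z=100..180 [(90, -37), (110, -36), (130, -34), (150, -33), (170, -31)]
```

View pics/w2c.png

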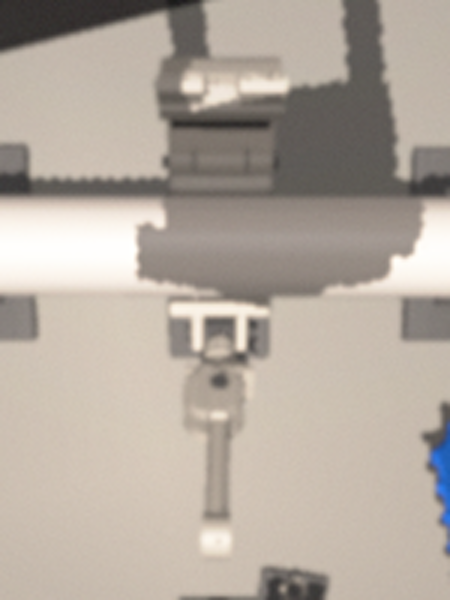

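The middle coupler is confirmed: O ≈ (0.537, 0.067), yaw −12.9°, bolt at ≈0.6 rad, strap at ≈1.85 rad. I'll turn the tool a quarter and come down behind the strap.

>>> move_arm --targets '[{"dx": -0.975,"dy": 0.223,"dz": -0.6,"rx": 0,"ry": 0,"rz": 0.35},{"dx": -0.975,"dy": 0.223,"dz": -0.6,"rx": 0,"ry": 0,"rz": 0.35},{"dx": -0.975,"dy": 0.223,"dz": -0.6,"rx": 0,"ry": 0,"rz": 0.35},{"dx": -0.975,"dy": 0.223,"dz": -0.6,"rx": 0,"ry": 0,"rz": 0.35},{"dx": -0.975,"dy": 0.223,"dz": -0.6,"rx": 0,"ry": 0,"rz": 0.35},{"dx": -0.975,"dy": 0.223,"dz": -0.6,"rx": 0,"ry": 0,"rz": 0.35},{"dx": -0.975,"dy": 0.223,"dz": -0.6,"rx": 0,"ry": 0,"rz": 0.35},{"dx": 0,"dy": 0,"dz": -1,"rx": 0,"ry": 0,"rz": 0.35},{"dx": 0,"dy": 0,"dz": -1,"rx": 0,"ry": 0,"rz": 0.2},{"dx": 0,"dy": 0,"dz": -1,"rx": 0,"ry": 0,"rz": 0}]'

```text
t: 5.2
tcp_pos: [0.429, 0.1108, 0.2199]
tool_rot: [-0.614, 0.789, -0.013, -0.008]
force: [0.0, 0.2, -0.1]
finger_gap: -0.001
gripper_force: 0.0
```

>>> move_arm --targets '[{"dx": 0,"dy": 0,"dz": -0.9,"rx": 0,"ry": 0,"rz": 0},{"dx": 0,"dy": 0,"dz": -0.9,"rx": 0,"ry": 0,"rz": 0},{"dx": 0,"dy": 0,"dz": -0.8,"rx": 0,"ry": 0,"rz": 0},{"dx": 0,"dy": 0,"dz": 0,"rx": 0,"ry": 0,"rz": 0},{"dx": 0,"dy": 0,"dz": 0,"rx": 0,"ry": 0,"rz": 0},{"dx": 0,"dy": 0,"dz": 0,"rx": 0,"ry": 0,"rz": 0},{"dx": 0,"dy": 0,"dz": 0,"rx": 0,"ry": 0,"rz": 0},{"dx": 0,"dy": 0,"dz": 0,"rx": 0,"ry": 0,"rz": 0},{"dx": 0,"dy": 0,"dz": 0,"rx": 0,"ry": 0,"rz": 0},{"dx": 0,"dy": 0,"dz": 0,"rx": 0,"ry": 0,"rz": 0}]'

```text
t: 6.45
tcp_pos: [0.4288, 0.1099, 0.1554]
tool_rot: [-0.613, 0.79, -0.012, -0.009]
force: [-0.2, -0.3, 0.1]
finger_gap: -0.002
gripper_force: 0.0
```

```bash
cat >> h.py <<'E'
O=np.array([.5367,.0674,0]);yaw=-.225
RC=np.array([[np.cos(yaw),-np.sin(yaw),0],[np.sin(yaw),np.cos(yaw),0],[0,0,1]])
def st():
    s=sensors.sense();print("c mm",(RC.T@(s["tcp_pos"]-O)*1e3).round(1),"Fc",(RC.T@s["force"]).round(2),"rot",s["tool_rot"].round(3),"q",s["q"].round(2),"t",round(s["t"],2))
E
python3 -c "
from h import *;st()"
```

```text
c mm [-114.6   17.3  155.4] Fc [-0.13 -0.36  0.11] rot [-0.613  0.79  -0.012 -0.009] q [ 0.02  0.42  1.95 -0.04  0.77 -2.84] t 6.45
```

>>> move_arm --targets '[{"dx": 0,"dy": 0,"dz": 0,"rx": 0,"ry": 0,"rz": -0.35},{"dx": 0,"dy": 0,"dz": 0,"rx": 0,"ry": 0,"rz": -0.35},{"dx": 0,"dy": 0,"dz": 0,"rx": 0,"ry": 0,"rz": -0.35},{"dx": 0,"dy": 0,"dz": 0,"rx": 0,"ry": 0,"rz": -0.35},{"dx": 0,"dy": 0,"dz": 0,"rx": 0,"ry": 0,"rz": -0.35},{"dx": 0,"dy": 0,"dz": 0,"rx": 0,"ry": 0,"rz": -0.35},{"dx": 0,"dy": 0,"dz": 0,"rx": 0,"ry": 0,"rz": -0.35},{"dx": 0,"dy": 0,"dz": 0,"rx": 0,"ry": 0,"rz": -0.35},{"dx": 0,"dy": 0,"dz": 0,"rx": 0,"ry": 0,"rz": -0.35},{"dx": 0,"dy": 0,"dz": 0,"rx": 0,"ry": 0,"rz": -0.35}]'

```text
t: 7.7
tcp_pos: [0.4288, 0.1099, 0.1553]
tool_rot: [0.257, 0.966, -0.001, -0.015]
force: [0.5, 0.0, -0.0]
finger_gap: 0.001
gripper_force: 0.0
```

>>> move_arm --targets '[{"dx": 0,"dy": 0,"dz": 0,"rx": 0,"ry": 0,"rz": -0.35},{"dx": 0,"dy": 0,"dz": 0,"rx": 0,"ry": 0,"rz": -0.35},{"dx": 0,"dy": 0,"dz": 0,"rx": 0,"ry": 0,"rz": -0.35},{"dx": 0,"dy": 0,"dz": 0,"rx": 0,"ry": 0,"rz": -0.35},{"dx": 0,"dy": 0,"dz": 0,"rx": 0,"ry": 0,"rz": -0.35},{"dx": -0.1,"dy": -0.4,"dz": 0,"rx": 0,"ry": 0,"rz": -0.35},{"dx": -0.07,"dy": -0.34,"dz": 0,"rx": 0,"ry": 0,"rz": -0.35},{"dx": 0.4,"dy": -0.09,"dz": 0,"rx": 0,"ry": 0,"rz": 0},{"dx": 0.4,"dy": -0.09,"dz": 0,"rx": 0,"ry": 0,"rz": 0},{"dx": 0,"dy": 0,"dz": 0,"rx": 0,"ry": 0,"rz": 0}]'

```text
t: 8.95
tcp_pos: [0.4465, 0.0867, 0.1555]
tool_rot: [0.782, 0.624, 0.009, -0.012]
force: [0.4, -0.1, -0.4]
finger_gap: -0.001
gripper_force: 0.0
```

```bash
python3 -c "
from h import *;st()"
```

```text
c mm [-92.3  -1.3 155.5] Fc [ 0.44 -0.03 -0.43] rot [ 0.782  0.624  0.009 -0.012] q [-0.07  0.43  1.93  0.04  0.79  0.12] t 8.95
```

>>> move_arm --targets '[{"dx": 0.351,"dy": -0.08,"dz": 0,"rx": -0.057,"ry": 0,"rz": 0},{"dx": 0.351,"dy": -0.08,"dz": 0,"rx": 0,"ry": 0,"rz": 0},{"dx": 0.487,"dy": -0.112,"dz": 0.14,"rx": 0,"ry": 0,"rz": 0},{"dx": 0.487,"dy": -0.112,"dz": 0.14,"rx": 0,"ry": 0,"rz": 0},{"dx": 0.507,"dy": -0.116,"dz": 0.12,"rx": 0,"ry": 0,"rz": 0},{"dx": 0.507,"dy": -0.116,"dz": 0.12,"rx": 0,"ry": 0,"rz": 0},{"dx": 0.468,"dy": -0.107,"dz": -0.1,"rx": 0,"ry": 0,"rz": 0},{"dx": 0.468,"dy": -0.107,"dz": -0.18,"rx": 0,"ry": 0,"rz": 0},{"dx": 0,"dy": 0,"dz": 0,"rx": 0,"ry": 0,"rz": 0},{"dx": 0,"dy": 0,"dz": 0,"rx": 0,"ry": 0,"rz": 0}]'

```text
t: 10.2
tcp_pos: [0.5365, 0.0659, 0.1616]
tool_rot: [0.782, 0.623, 0.0, 0.0]
force: [-0.3, 0.5, 0.2]
finger_gap: -0.002
gripper_force: 0.0
```

Run:
```python
from h import *;st()
S=cams.snapshot("side")[:,:,::-1]; cv2.imwrite("pics/s2.png",cv2.resize(S[100:270,240:420],(635,600),interpolation=2))
```

```text
c mm [  0.2  -1.5 161.6] Fc [-0.37  0.42  0.23] rot [0.782 0.623 0.    0.   ] q [-0.08  0.51  1.71  0.    0.92  0.14] t 10.2
```

View pics/s2.png

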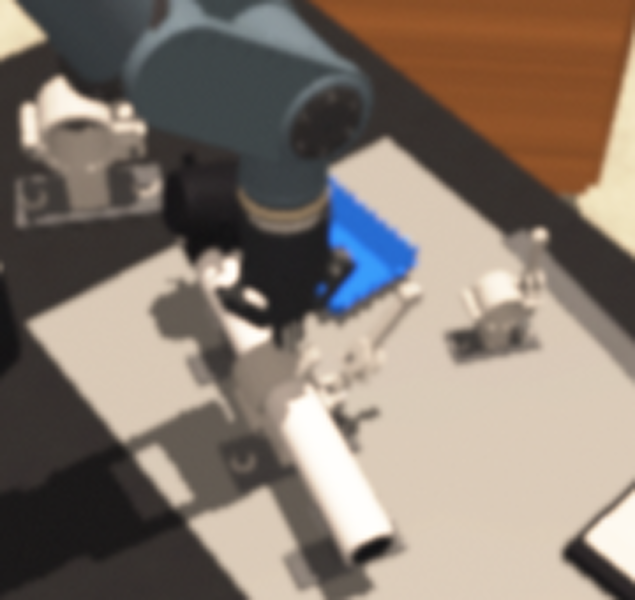

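The strap is now over the tube and ahead of the fingertip (crop 320,340). I continue along the arc and come down on the lug.

>>> move_arm --targets '[{"dx": 0.449,"dy": -0.103,"dz": -0.32,"rx": 0,"ry": 0,"rz": 0},{"dx": 0.449,"dy": -0.103,"dz": -0.32,"rx": 0,"ry": 0,"rz": 0},{"dx": 0.293,"dy": -0.067,"dz": -0.44,"rx": 0,"ry": 0,"rz": 0},{"dx": 0.293,"dy": -0.067,"dz": -0.44,"rx": 0,"ry": 0,"rz": 0},{"dx": 0.117,"dy": -0.027,"dz": -0.2,"rx": 0,"ry": 0,"rz": 0},{"dx": 0,"dy": 0,"dz": -0.2,"rx": 0,"ry": 0,"rz": 0},{"dx": 0,"dy": 0,"dz": -0.2,"rx": 0,"ry": 0,"rz": 0},{"dx": 0,"dy": 0,"dz": 0,"rx": 0,"ry": 0,"rz": 0},{"dx": 0,"dy": 0,"dz": 0,"rx": 0,"ry": 0,"rz": 0},{"dx": 0,"dy": 0,"dz": 0,"rx": 0,"ry": 0,"rz": 0}]'

```text
t: 11.5
tcp_pos: [0.575, 0.057, 0.1084]
tool_rot: [0.782, 0.623, -0.001, -0.001]
force: [-0.8, 0.1, -0.3]
finger_gap: 0.004
gripper_force: 0.0
```

```bash
python3 -c "
from h import *;st()"
```

```text
c mm [ 39.6  -1.6 108.4] Fc [-0.82 -0.13 -0.31] rot [ 0.782  0.623 -0.001 -0.001] q [-0.09  0.63  1.66  0.    0.86  0.13] t 11.5
```

>>> move_arm --targets '[{"dx": 0,"dy": 0,"dz": -0.08,"rx": 0,"ry": 0,"rz": 0},{"dx": 0,"dy": 0,"dz": -0.08,"rx": 0,"ry": 0,"rz": 0},{"dx": 0,"dy": 0,"dz": -0.08,"rx": 0,"ry": 0,"rz": 0},{"dx": 0,"dy": 0,"dz": -0.04,"rx": 0,"ry": 0,"rz": 0},{"dx": 0,"dy": 0,"dz": -0.04,"rx": 0,"ry": 0,"rz": 0},{"dx": 0,"dy": 0,"dz": -0.02,"rx": 0,"ry": 0,"rz": 0},{"dx": 0,"dy": 0,"dz": -0.02,"rx": 0,"ry": 0,"rz": 0},{"dx": 0,"dy": 0,"dz": -0.02,"rx": 0,"ry": 0,"rz": 0},{"dx": 0,"dy": 0,"dz": -0.02,"rx": 0,"ry": 0,"rz": 0},{"dx": 0,"dy": 0,"dz": -0.02,"rx": 0,"ry": 0,"rz": 0}]'

```text
t: 12.75
tcp_pos: [0.576, 0.0568, 0.0981]
tool_rot: [0.782, 0.623, -0.0, -0.0]
force: [2.9, -1.2, 2.8]
finger_gap: -0.004
gripper_force: 2.0
```

```bash
python3 -c "
from h import *;st()"
```

```text
c mm [40.7 -1.6 98.1] Fc [ 3.06 -0.55  2.79] rot [ 0.782  0.623 -0.    -0.   ] q [-0.09  0.65  1.66 -0.    0.83  0.13] t 12.75
```

>>> move_arm --targets '[{"dx": 0.05,"dy": -0.011,"dz": 0,"rx": 0,"ry": 0,"rz": 0},{"dx": 0.05,"dy": -0.011,"dz": 0,"rx": 0,"ry": 0,"rz": 0},{"dx": 0,"dy": 0,"dz": -0.02,"rx": 0,"ry": 0,"rz": 0},{"dx": 0,"dy": 0,"dz": -0.02,"rx": 0,"ry": 0,"rz": 0},{"dx": 0,"dy": 0,"dz": -0.02,"rx": 0,"ry": 0,"rz": 0},{"dx": 0,"dy": 0,"dz": -0.02,"rx": 0,"ry": 0,"rz": 0},{"dx": 0,"dy": 0,"dz": 0,"rx": 0,"ry": 0,"rz": 0},{"dx": 0,"dy": 0,"dz": 0,"rx": 0,"ry": 0,"rz": 0},{"dx": 0,"dy": 0,"dz": 0,"rx": 0,"ry": 0,"rz": 0},{"dx": 0,"dy": 0,"dz": 0,"rx": 0,"ry": 0,"rz": 0}]'

```text
t: 14.0
tcp_pos: [0.5778, 0.0564, 0.0958]
tool_rot: [0.782, 0.623, -0.001, -0.001]
force: [-0.5, -0.1, 1.3]
finger_gap: -0.002
gripper_force: 0.0
```

```bash
python3 -c "
from h import *;st()"
```

```text
c mm [42.5 -1.6 95.8] Fc [-0.51 -0.21  1.29] rot [ 0.782  0.623 -0.001 -0.001] q [-0.1   0.65  1.66  0.    0.83  0.13] t 14.0
```

>>> move_arm --targets '[{"dx": 0,"dy": 0,"dz": -0.02,"rx": 0,"ry": 0,"rz": 0},{"dx": 0,"dy": 0,"dz": -0.02,"rx": 0,"ry": 0,"rz": 0},{"dx": 0,"dy": 0,"dz": -0.02,"rx": 0,"ry": 0,"rz": 0},{"dx": 0,"dy": 0,"dz": 0,"rx": 0,"ry": 0,"rz": 0},{"dx": 0,"dy": 0,"dz": 0,"rx": 0,"ry": 0,"rz": 0},{"dx": 0,"dy": 0,"dz": 0,"rx": 0,"ry": 0,"rz": 0},{"dx": 0,"dy": 0,"dz": 0,"rx": 0,"ry": 0,"rz": 0},{"dx": 0,"dy": 0,"dz": 0,"rx": 0,"ry": 0,"rz": 0},{"dx": 0,"dy": 0,"dz": 0,"rx": 0,"ry": 0,"rz": 0},{"dx": 0,"dy": 0,"dz": 0,"rx": 0,"ry": 0,"rz": 0}]'

```text
t: 15.25
tcp_pos: [0.5779, 0.0563, 0.0952]
tool_rot: [0.782, 0.623, -0.001, -0.001]
force: [-1.8, 0.8, 6.4]
finger_gap: -0.003
gripper_force: 3.0
```

```bash
python3 -c "
from h import *;st()"
```

```text
c mm [42.6 -1.6 95.2] Fc [-1.89  0.41  6.4 ] rot [ 0.782  0.623 -0.001 -0.001] q [-0.1   0.66  1.66  0.    0.83  0.13] t 15.25
```

>>> move_arm --targets '[{"dx": 0,"dy": 0,"dz": -0.02,"rx": 0,"ry": 0,"rz": 0},{"dx": 0,"dy": 0,"dz": -0.01,"rx": 0,"ry": 0,"rz": 0},{"dx": 0,"dy": 0,"dz": 0,"rx": 0,"ry": 0,"rz": 0},{"dx": 0,"dy": 0,"dz": 0,"rx": 0,"ry": 0,"rz": 0},{"dx": 0,"dy": 0,"dz": 0,"rx": 0,"ry": 0,"rz": 0},{"dx": 0,"dy": 0,"dz": 0,"rx": 0,"ry": 0,"rz": 0},{"dx": 0,"dy": 0,"dz": 0,"rx": 0,"ry": 0,"rz": 0},{"dx": 0,"dy": 0,"dz": 0,"rx": 0,"ry": 0,"rz": 0},{"dx": 0,"dy": 0,"dz": 0,"rx": 0,"ry": 0,"rz": 0},{"dx": 0,"dy": 0,"dz": 0,"rx": 0,"ry": 0,"rz": 0}]'

```text
t: 16.5
tcp_pos: [0.5779, 0.0563, 0.0951]
tool_rot: [0.782, 0.623, -0.001, -0.0]
force: [-2.5, 0.0, 9.4]
finger_gap: -0.0
gripper_force: 4.9
```

```bash
python3 -c "
from h import *;st()"
```

```text
c mm [42.6 -1.6 95.1] Fc [-2.48 -0.56  9.36] rot [ 0.782  0.623 -0.001 -0.   ] q [-0.1   0.66  1.66 -0.    0.83  0.13] t 16.5
```

The half is seated: 9.4 N with no further travel. Next I check the clearance to the small coupler before going round to the bolt's outer side.

Run:
```python
from h import *
T=cams.camera_model("top");W=np.load("w2.npy",allow_pickle=True).item();S=cams.camera_model("side")
f=lambda p:(RC.T@(p-O)*1e3).round()
for u,v,z in((320,143,0),(316,136,.03),(325,120,.06),(330,100,.1)):print("top",u,v,f(onz(T,u,v,z)))
print("lever",f(tri([T,S],[(330,100),(391,168)])))
for u,v,z in((347,230,0),(347,230,.03)):print("w",f(onz(W,u,v,z)))
```

```text
top 320 143 [204.  41.   0.]
top 316 136 [212.  56.  30.]
top 325 120 [256.  41.  60.]
top 330 100 [302.  40. 100.]
lever [285.  38. 139.]
w [206.  46.   0.]
w [195.  44.  30.]
```

>>> move_arm --targets '[{"dx": 0,"dy": 0,"dz": 1,"rx": 0,"ry": 0,"rz": 0},{"dx": 0,"dy": 0,"dz": 1,"rx": 0,"ry": 0,"rz": 0},{"dx": 0,"dy": 0,"dz": 1,"rx": 0,"ry": 0,"rz": 0},{"dx": 0,"dy": 0,"dz": 1,"rx": 0,"ry": 0,"rz": 0},{"dx": 0,"dy": 0,"dz": 1,"rx": 0,"ry": 0,"rz": 0},{"dx": 0.92,"dy": -0.21,"dz": 0,"rx": 0,"ry": 0,"rz": 0},{"dx": 0.92,"dy": -0.21,"dz": 0,"rx": 0,"ry": 0,"rz": 0},{"dx": 0.92,"dy": -0.21,"dz": 0,"rx": 0,"ry": 0,"rz": 0},{"dx": 0.92,"dy": -0.21,"dz": 0,"rx": 0,"ry": 0,"rz": 0},{"dx": 0.6,"dy": -0.14,"dz": 0,"rx": 0,"ry": 0,"rz": 0}]'

```text
t: 17.75
tcp_pos: [0.6856, 0.0315, 0.2181]
tool_rot: [0.782, 0.623, -0.001, -0.001]
force: [0.4, 0.3, 0.1]
finger_gap: 0.001
gripper_force: 0.0
```

>>> move_arm --targets '[{"dx": 0,"dy": 0,"dz": -1,"rx": 0,"ry": 0,"rz": 0},{"dx": 0,"dy": 0,"dz": -1,"rx": 0,"ry": 0,"rz": 0},{"dx": 0,"dy": 0,"dz": -0.72,"rx": 0,"ry": 0,"rz": 0},{"dx": -0.39,"dy": 0.089,"dz": 0,"rx": 0,"ry": 0,"rz": 0},{"dx": -0.39,"dy": 0.089,"dz": 0,"rx": 0,"ry": 0,"rz": 0},{"dx": -0.39,"dy": 0.089,"dz": 0,"rx": 0,"ry": 0,"rz": 0},{"dx": -0.39,"dy": 0.089,"dz": 0,"rx": 0,"ry": 0,"rz": 0},{"dx": -0.39,"dy": 0.089,"dz": 0,"rx": 0,"ry": 0,"rz": 0},{"dx": -0.39,"dy": 0.089,"dz": 0,"rx": 0,"ry": 0,"rz": 0},{"dx": -0.39,"dy": 0.089,"dz": 0,"rx": 0,"ry": 0,"rz": 0}]'

```text
t: 19.0
tcp_pos: [0.6272, 0.0458, 0.1606]
tool_rot: [0.782, 0.623, 0.009, 0.01]
force: [9.8, -2.7, 34.0]
finger_gap: 0.0
gripper_force: 18.4
```

```bash
python3 -c "
from h import *;st()"
```

```text
c mm [ 93.   -0.8 160.6] Fc [10.13 -0.43 34.03] rot [0.782 0.623 0.009 0.01 ] q [-0.1   0.61  1.51 -0.    1.    0.12] t 19.0
```

The handle end is wedging under the flaring finger, so the contact is too high on the finger. I back off, raise the tip and push with the tip only.

>>> move_arm --targets '[{"dx": 0.3,"dy": -0.07,"dz": 0.3,"rx": 0,"ry": 0,"rz": 0},{"dx": 0.4,"dy": -0.09,"dz": 0.2,"rx": 0,"ry": 0,"rz": 0},{"dx": 0.4,"dy": -0.09,"dz": 0,"rx": 0,"ry": 0,"rz": 0},{"dx": 0,"dy": 0,"dz": 0.4,"rx": 0,"ry": 0,"rz": 0},{"dx": 0,"dy": 0,"dz": 0.4,"rx": 0,"ry": 0,"rz": 0},{"dx": 0,"dy": 0,"dz": 0.1,"rx": 0,"ry": 0,"rz": 0},{"dx": 0,"dy": 0,"dz": 0,"rx": 0,"ry": 0,"rz": 0},{"dx": 0,"dy": 0,"dz": 0,"rx": 0,"ry": 0,"rz": 0},{"dx": 0,"dy": 0,"dz": 0,"rx": 0,"ry": 0,"rz": 0},{"dx": 0,"dy": 0,"dz": 0,"rx": 0,"ry": 0,"rz": 0}]'

```text
t: 20.25
tcp_pos: [0.6439, 0.0412, 0.1854]
tool_rot: [0.782, 0.623, -0.001, -0.001]
force: [0.3, 0.2, 0.0]
finger_gap: -0.001
gripper_force: 0.0
```

Run:
```python
from h import *;st()
S=cams.snapshot("side")[:,:,::-1]; cv2.imwrite("pics/s3.png",cv2.resize(S[120:250,270:410],(646,600),interpolation=2))
```

```text
c mm [110.3  -1.6 185.4] Fc [0.21 0.24 0.03] rot [ 0.782  0.623 -0.001 -0.001] q [-0.11  0.61  1.42  0.    1.12  0.12] t 20.25
```

View pics/s3.png

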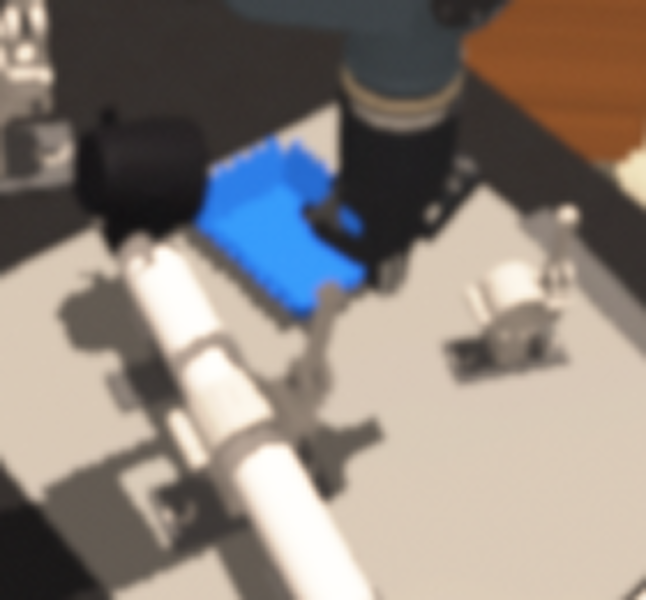

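The strap lies on the tube, and the bolt is about two-thirds up (handle end at crop 330,295) with the tool clear of it. Pushing on with the tip.

>>> move_arm --targets '[{"dx": -0.39,"dy": 0.089,"dz": 0,"rx": 0,"ry": 0,"rz": 0},{"dx": -0.39,"dy": 0.089,"dz": 0,"rx": 0,"ry": 0,"rz": 0},{"dx": -0.39,"dy": 0.089,"dz": 0,"rx": 0,"ry": 0,"rz": 0},{"dx": -0.195,"dy": 0.045,"dz": 0,"rx": 0,"ry": 0,"rz": 0},{"dx": -0.195,"dy": 0.045,"dz": 0,"rx": 0,"ry": 0,"rz": 0},{"dx": -0.1,"dy": 0.023,"dz": 0,"rx": 0,"ry": 0,"rz": 0},{"dx": -0.1,"dy": 0.023,"dz": 0,"rx": 0,"ry": 0,"rz": 0},{"dx": -0.1,"dy": 0.023,"dz": 0,"rx": 0,"ry": 0,"rz": 0},{"dx": 0,"dy": 0,"dz": 0,"rx": 0,"ry": 0,"rz": 0},{"dx": 0,"dy": 0,"dz": 0,"rx": 0,"ry": 0,"rz": 0}]'

```text
t: 21.55
tcp_pos: [0.5986, 0.0516, 0.1859]
tool_rot: [0.782, 0.623, 0.0, 0.0]
force: [5.5, -0.8, 0.6]
finger_gap: -0.004
gripper_force: 2.5
```

```bash
python3 -c "
from h import *;st()"
```

```text
c mm [ 63.8  -1.5 185.9] Fc [5.49 0.48 0.62] rot [0.782 0.623 0.    0.   ] q [-0.1   0.55  1.54  0.    1.05  0.13] t 21.55
```

>>> move_arm --targets '[{"dx": -0.04,"dy": 0.009,"dz": 0,"rx": 0,"ry": 0,"rz": 0},{"dx": -0.04,"dy": 0.009,"dz": 0,"rx": 0,"ry": 0,"rz": 0},{"dx": 0,"dy": 0,"dz": 0,"rx": 0,"ry": 0,"rz": 0},{"dx": 0,"dy": 0,"dz": 0,"rx": 0,"ry": 0,"rz": 0},{"dx": 0,"dy": 0,"dz": 0,"rx": 0,"ry": 0,"rz": 0},{"dx": 0,"dy": 0,"dz": 0,"rx": 0,"ry": 0,"rz": 0},{"dx": 0,"dy": 0,"dz": 0,"rx": 0,"ry": 0,"rz": 0},{"dx": 0,"dy": 0,"dz": 0,"rx": 0,"ry": 0,"rz": 0},{"dx": 0,"dy": 0,"dz": 0,"rx": 0,"ry": 0,"rz": 0},{"dx": 0,"dy": 0,"dz": 0,"rx": 0,"ry": 0,"rz": 0}]'

```text
t: 22.8
tcp_pos: [0.5972, 0.052, 0.186]
tool_rot: [0.782, 0.623, 0.001, 0.001]
force: [5.6, -0.8, 1.2]
finger_gap: -0.002
gripper_force: 3.1
```

Run:
```python
from h import *;st()
S=cams.snapshot("side")[:,:,::-1];T=cams.snapshot("top")[:,:,::-1]
cv2.imwrite("pics/s4.png",np.hstack([cv2.resize(S[150:240,300:380],(440,495),interpolation=2),cv2.resize(T[170:240,285:345],(360,495),interpolation=2)]))
c=cams.camera_model("side");
for n,p in dict(up=(44,0,203),pin=(44,0,115),o1=(52,0,203)).items():print(n,(proj(c,O+RC@(np.array(p)/1e3))-[300,150])*5.5)
c=cams.camera_model("top")
for n,p in dict(up=(44,0,203),pin=(44,0,115)).items():print(n,(proj(c,O+RC@(np.array(p)/1e3))-[285,170])*[6,7.07]+[440,0])
```

```text
c mm [ 62.5  -1.6 186. ] Fc [5.69 0.44 1.2 ] rot [0.782 0.623 0.001 0.001] q [-0.1   0.55  1.54 -0.    1.05  0.13] t 22.8
up [183.25465327 186.20528129]
pin [180.99770877 285.40882571]
o1 [196.11529677 181.92675304]
up [663.24447828  93.68301336]
pin [656.51664608 140.01579616]
```

View pics/s4.png

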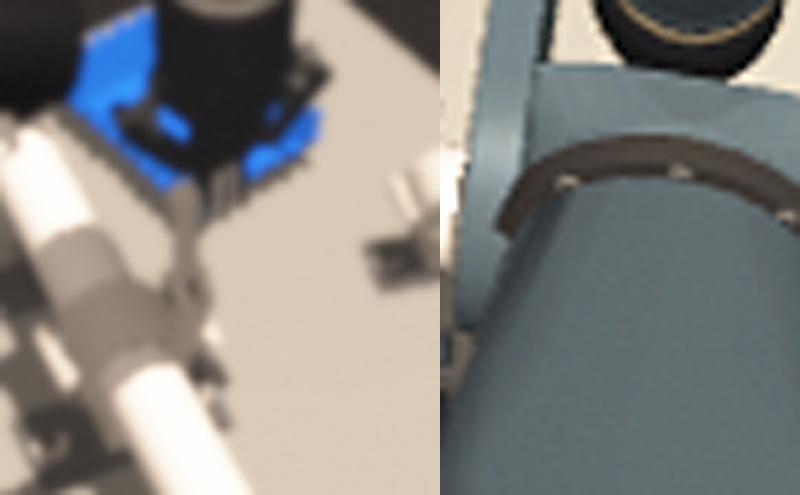

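The handle end is at crop (182,188) against (183,186) predicted for upright, so it is nearly home. But the force stayed constant while it still moved, so I push on until it stiffens.

>>> move_arm --targets '[{"dx": -0.04,"dy": 0.009,"dz": 0,"rx": 0,"ry": 0,"rz": 0},{"dx": -0.04,"dy": 0.009,"dz": 0,"rx": 0,"ry": 0,"rz": 0},{"dx": -0.04,"dy": 0.009,"dz": 0,"rx": 0,"ry": 0,"rz": 0},{"dx": 0,"dy": 0,"dz": 0,"rx": 0,"ry": 0,"rz": 0},{"dx": 0,"dy": 0,"dz": 0,"rx": 0,"ry": 0,"rz": 0},{"dx": 0,"dy": 0,"dz": 0,"rx": 0,"ry": 0,"rz": 0},{"dx": 0,"dy": 0,"dz": 0,"rx": 0,"ry": 0,"rz": 0},{"dx": 0,"dy": 0,"dz": 0,"rx": 0,"ry": 0,"rz": 0},{"dx": 0,"dy": 0,"dz": 0,"rx": 0,"ry": 0,"rz": 0},{"dx": 0,"dy": 0,"dz": 0,"rx": 0,"ry": 0,"rz": 0}]'

```text
t: 24.15
tcp_pos: [0.5955, 0.0523, 0.1862]
tool_rot: [0.782, 0.623, 0.002, 0.002]
force: [8.4, -2.5, -0.8]
finger_gap: 0.002
gripper_force: 4.2
```

```bash
python3 -c "
from h import *;st()"
```

```text
c mm [ 60.7  -1.6 186.2] Fc [ 8.72 -0.56 -0.82] rot [0.782 0.623 0.002 0.002] q [-0.1   0.54  1.55 -0.    1.04  0.13] t 24.15
```

>>> move_arm --targets '[{"dx": -0.04,"dy": 0.009,"dz": 0,"rx": 0,"ry": 0,"rz": 0},{"dx": -0.04,"dy": 0.009,"dz": 0,"rx": 0,"ry": 0,"rz": 0},{"dx": 0,"dy": 0,"dz": 0,"rx": 0,"ry": 0,"rz": 0},{"dx": 0,"dy": 0,"dz": 0,"rx": 0,"ry": 0,"rz": 0},{"dx": 0,"dy": 0,"dz": 0,"rx": 0,"ry": 0,"rz": 0},{"dx": 0,"dy": 0,"dz": 0,"rx": 0,"ry": 0,"rz": 0},{"dx": 0,"dy": 0,"dz": 0,"rx": 0,"ry": 0,"rz": 0},{"dx": 0,"dy": 0,"dz": 0,"rx": 0,"ry": 0,"rz": 0},{"dx": 0,"dy": 0,"dz": 0,"rx": 0,"ry": 0,"rz": 0},{"dx": 0,"dy": 0,"dz": 0,"rx": 0,"ry": 0,"rz": 0}]'

```text
t: 25.4
tcp_pos: [0.5943, 0.0526, 0.1862]
tool_rot: [0.782, 0.623, 0.002, 0.002]
force: [9.7, -0.9, -2.3]
finger_gap: 0.0
gripper_force: 4.9
```

```bash
python3 -c "
from h import *;st()"
```

```text
c mm [ 59.5  -1.6 186.2] Fc [ 9.62  1.28 -2.3 ] rot [0.782 0.623 0.002 0.002] q [-0.1   0.54  1.56 -0.    1.04  0.13] t 25.4
```

>>> move_arm --targets '[{"dx": -0.04,"dy": 0.009,"dz": 0,"rx": 0,"ry": 0,"rz": 0},{"dx": -0.04,"dy": 0.009,"dz": 0,"rx": 0,"ry": 0,"rz": 0},{"dx": -0.04,"dy": 0.009,"dz": 0,"rx": 0,"ry": 0,"rz": 0},{"dx": 0,"dy": 0,"dz": 0,"rx": 0,"ry": 0,"rz": 0},{"dx": 0,"dy": 0,"dz": 0,"rx": 0,"ry": 0,"rz": 0},{"dx": 0,"dy": 0,"dz": 0,"rx": 0,"ry": 0,"rz": 0},{"dx": 0,"dy": 0,"dz": 0,"rx": 0,"ry": 0,"rz": 0},{"dx": 0,"dy": 0,"dz": 0,"rx": 0,"ry": 0,"rz": 0},{"dx": 0,"dy": 0,"dz": 0,"rx": 0,"ry": 0,"rz": 0},{"dx": 0,"dy": 0,"dz": 0,"rx": 0,"ry": 0,"rz": 0}]'

```text
t: 26.65
tcp_pos: [0.5927, 0.053, 0.1864]
tool_rot: [0.782, 0.623, 0.003, 0.004]
force: [12.2, -3.1, -3.8]
finger_gap: 0.003
gripper_force: 5.9
```

```bash
python3 -c "
from h import *;st()"
```

```text
c mm [ 57.8  -1.6 186.4] Fc [12.57 -0.26 -3.8 ] rot [0.782 0.623 0.003 0.004] q [-0.1   0.54  1.56 -0.    1.03  0.13] t 26.65
```

The bolt is home: the creep is finger compliance, and the image matches upright. I back off and move round to the lever's +y side.

>>> move_arm --targets '[{"dx": 0.546,"dy": -0.125,"dz": 0,"rx": 0,"ry": 0,"rz": 0},{"dx": 0.1,"dy": -0.02,"dz": 1,"rx": 0,"ry": 0,"rz": 0},{"dx": 0,"dy": 0,"dz": 0.4,"rx": 0,"ry": 0,"rz": 0},{"dx": 0.223,"dy": 0.975,"dz": 0,"rx": 0,"ry": 0,"rz": 0},{"dx": 0.223,"dy": 0.975,"dz": 0,"rx": 0,"ry": 0,"rz": 0},{"dx": -0.94,"dy": 0.215,"dz": 0,"rx": 0,"ry": 0,"rz": 0},{"dx": 0,"dy": 0,"dz": -1,"rx": 0,"ry": 0,"rz": 0},{"dx": -0.178,"dy": -0.78,"dz": -0.3,"rx": 0,"ry": 0,"rz": 0},{"dx": 0,"dy": 0,"dz": 0,"rx": 0,"ry": 0,"rz": 0},{"dx": 0,"dy": 0,"dz": 0,"rx": 0,"ry": 0,"rz": 0}]'

```text
t: 27.9
tcp_pos: [0.5873, 0.0844, 0.1886]
tool_rot: [0.782, 0.623, -0.0, -0.001]
force: [-0.4, 0.7, 0.0]
finger_gap: 0.002
gripper_force: 0.0
```

```bash
python3 -c "
from h import *;st()"
```

```text
c mm [ 45.5  27.9 188.6] Fc [-0.55  0.58  0.05] rot [ 0.782  0.623 -0.    -0.001] q [-0.05  0.54  1.56  0.    1.05  0.18] t 27.9
```

>>> move_arm --targets '[{"dx": -0.089,"dy": -0.39,"dz": 0,"rx": 0,"ry": 0,"rz": 0},{"dx": -0.045,"dy": -0.195,"dz": 0,"rx": 0,"ry": 0,"rz": 0},{"dx": -0.045,"dy": -0.195,"dz": 0,"rx": 0,"ry": 0,"rz": 0},{"dx": -0.045,"dy": -0.195,"dz": 0,"rx": 0,"ry": 0,"rz": 0},{"dx": -0.045,"dy": -0.195,"dz": 0,"rx": 0,"ry": 0,"rz": 0},{"dx": 0,"dy": 0,"dz": 0,"rx": 0,"ry": 0,"rz": 0},{"dx": 0,"dy": 0,"dz": 0,"rx": 0,"ry": 0,"rz": 0},{"dx": 0,"dy": 0,"dz": 0,"rx": 0,"ry": 0,"rz": 0},{"dx": 0,"dy": 0,"dz": 0,"rx": 0,"ry": 0,"rz": 0},{"dx": 0,"dy": 0,"dz": 0,"rx": 0,"ry": 0,"rz": 0}]'

```text
t: 29.15
tcp_pos: [0.5806, 0.0571, 0.1882]
tool_rot: [0.782, 0.623, 0.001, -0.001]
force: [1.5, 4.1, -0.2]
finger_gap: -0.001
gripper_force: 2.4
```

```bash
cat >> h.py <<'E'
def lev():
    st();s=sensors.sense();p=RC.T@(s["tcp_pos"]-O);f=RC.T@s["force"]
    from scipy.optimize import brentq
    y,z=p[1]-.011,p[2]-.115
    psi=brentq(lambda a:y*np.cos(a)+z*np.sin(a)-.005,-.3,2.2)
    r=-y*np.sin(psi)+z*np.cos(psi); tau=-(0)+ (y*f[2]-z*f[1])
    print("psi %.3f r %.1f torque %.3f"%(psi,r*1e3,tau), "normal F %.2f"%(f[1]*np.cos(psi)+f[2]*np.sin(psi)))
E
python3 -c "
from h import *;lev()"
```

```text
c mm [ 45.1  -0.2 188.2] Fc [ 0.57  4.37 -0.21] rot [ 0.782  0.623  0.001 -0.001] q [-0.09  0.52  1.58  0.    1.04  0.13] t 29.15
psi 0.219 r 73.9 torque -0.318 normal F 4.22
```

>>> move_arm --targets '[{"dx": -0.027,"dy": -0.117,"dz": -0.027,"rx": 0,"ry": 0,"rz": 0},{"dx": -0.027,"dy": -0.117,"dz": -0.027,"rx": 0,"ry": 0,"rz": 0},{"dx": -0.027,"dy": -0.117,"dz": -0.027,"rx": 0,"ry": 0,"rz": 0},{"dx": 0,"dy": 0,"dz": 0,"rx": 0,"ry": 0,"rz": 0},{"dx": 0,"dy": 0,"dz": 0,"rx": 0,"ry": 0,"rz": 0},{"dx": 0,"dy": 0,"dz": 0,"rx": 0,"ry": 0,"rz": 0},{"dx": 0,"dy": 0,"dz": 0,"rx": 0,"ry": 0,"rz": 0},{"dx": 0,"dy": 0,"dz": 0,"rx": 0,"ry": 0,"rz": 0},{"dx": 0,"dy": 0,"dz": 0,"rx": 0,"ry": 0,"rz": 0},{"dx": 0,"dy": 0,"dz": 0,"rx": 0,"ry": 0,"rz": 0}]'

```text
t: 30.4
tcp_pos: [0.5787, 0.0483, 0.1866]
tool_rot: [0.782, 0.623, 0.001, -0.001]
force: [1.4, 5.5, 1.7]
finger_gap: -0.002
gripper_force: 2.7
```

```bash
python3 -c "
from h import *;lev()"
```

```text
c mm [ 45.2  -9.3 186.6] Fc [0.13 5.65 1.68] rot [ 0.782  0.623  0.001 -0.001] q [-0.11  0.52  1.59  0.    1.03  0.11] t 30.4
psi 0.343 r 74.2 torque -0.438 normal F 5.88
```

>>> move_arm --targets '[{"dx": -0.021,"dy": -0.091,"dz": -0.032,"rx": 0,"ry": 0,"rz": 0},{"dx": -0.021,"dy": -0.091,"dz": -0.032,"rx": 0,"ry": 0,"rz": 0},{"dx": -0.021,"dy": -0.091,"dz": -0.032,"rx": 0,"ry": 0,"rz": 0},{"dx": 0,"dy": 0,"dz": 0,"rx": 0,"ry": 0,"rz": 0},{"dx": 0,"dy": 0,"dz": 0,"rx": 0,"ry": 0,"rz": 0},{"dx": 0,"dy": 0,"dz": 0,"rx": 0,"ry": 0,"rz": 0},{"dx": 0,"dy": 0,"dz": 0,"rx": 0,"ry": 0,"rz": 0},{"dx": 0,"dy": 0,"dz": 0,"rx": 0,"ry": 0,"rz": 0},{"dx": 0,"dy": 0,"dz": 0,"rx": 0,"ry": 0,"rz": 0},{"dx": 0,"dy": 0,"dz": 0,"rx": 0,"ry": 0,"rz": 0}]'

```text
t: 31.65
tcp_pos: [0.5768, 0.0401, 0.1839]
tool_rot: [0.782, 0.623, -0.001, -0.001]
force: [1.2, 2.9, 5.2]
finger_gap: 0.002
gripper_force: 3.0
```

```bash
python3 -c "
from h import *;lev()"
```

```text
c mm [ 45.2 -17.7 183.9] Fc [0.55 3.13 5.19] rot [ 0.782  0.623 -0.001 -0.001] q [-0.12  0.52  1.6  -0.    1.02  0.1 ] t 31.65
psi 0.462 r 74.4 torque -0.364 normal F 5.11
```

>>> move_arm --targets '[{"dx": -0.02,"dy": -0.087,"dz": -0.042,"rx": 0,"ry": 0,"rz": 0},{"dx": -0.02,"dy": -0.087,"dz": -0.042,"rx": 0,"ry": 0,"rz": 0},{"dx": -0.02,"dy": -0.087,"dz": -0.042,"rx": 0,"ry": 0,"rz": 0},{"dx": 0,"dy": 0,"dz": 0,"rx": 0,"ry": 0,"rz": 0},{"dx": 0,"dy": 0,"dz": 0,"rx": 0,"ry": 0,"rz": 0},{"dx": 0,"dy": 0,"dz": 0,"rx": 0,"ry": 0,"rz": 0},{"dx": 0,"dy": 0,"dz": 0,"rx": 0,"ry": 0,"rz": 0},{"dx": 0,"dy": 0,"dz": 0,"rx": 0,"ry": 0,"rz": 0},{"dx": 0,"dy": 0,"dz": 0,"rx": 0,"ry": 0,"rz": 0},{"dx": 0,"dy": 0,"dz": 0,"rx": 0,"ry": 0,"rz": 0}]'

```text
t: 32.9
tcp_pos: [0.5752, 0.0332, 0.1808]
tool_rot: [0.782, 0.623, -0.001, -0.0]
force: [0.4, 3.3, 5.5]
finger_gap: 0.002
gripper_force: 2.7
```

```bash
python3 -c "
from h import *;lev()"
```

```text
c mm [ 45.2 -24.8 180.8] Fc [-0.34  3.28  5.5 ] rot [ 0.782  0.623 -0.001 -0.   ] q [-0.14  0.53  1.61 -0.    1.01  0.09] t 32.9
psi 0.565 r 74.8 torque -0.413 normal F 5.72
```

Still free (≈0.4 N m), so on by another 0.1 rad.

>>> move_arm --targets '[{"dx": -0.019,"dy": -0.082,"dz": -0.054,"rx": 0,"ry": 0,"rz": 0},{"dx": -0.019,"dy": -0.082,"dz": -0.054,"rx": 0,"ry": 0,"rz": 0},{"dx": -0.019,"dy": -0.082,"dz": -0.054,"rx": 0,"ry": 0,"rz": 0},{"dx": 0,"dy": 0,"dz": 0,"rx": 0,"ry": 0,"rz": 0},{"dx": 0,"dy": 0,"dz": 0,"rx": 0,"ry": 0,"rz": 0},{"dx": 0,"dy": 0,"dz": 0,"rx": 0,"ry": 0,"rz": 0},{"dx": 0,"dy": 0,"dz": 0,"rx": 0,"ry": 0,"rz": 0},{"dx": 0,"dy": 0,"dz": 0,"rx": 0,"ry": 0,"rz": 0},{"dx": 0,"dy": 0,"dz": 0,"rx": 0,"ry": 0,"rz": 0},{"dx": 0,"dy": 0,"dz": 0,"rx": 0,"ry": 0,"rz": 0}]'

```text
t: 34.15
tcp_pos: [0.5738, 0.0265, 0.177]
tool_rot: [0.782, 0.623, -0.001, 0.0]
force: [0.5, 1.4, 7.2]
finger_gap: 0.003
gripper_force: 2.7
```

```bash
python3 -c "
from h import *;lev()"
```

```text
c mm [ 45.3 -31.6 177. ] Fc [0.13 1.48 7.25] rot [ 0.782  0.623 -0.001  0.   ] q [-0.15  0.53  1.61 -0.    1.    0.08] t 34.15
psi 0.669 r 75.0 torque -0.400 normal F 5.66
```

>>> move_arm --targets '[{"dx": -0.018,"dy": -0.078,"dz": -0.06,"rx": 0,"ry": 0,"rz": 0},{"dx": -0.018,"dy": -0.078,"dz": -0.06,"rx": 0,"ry": 0,"rz": 0},{"dx": -0.018,"dy": -0.078,"dz": -0.06,"rx": 0,"ry": 0,"rz": 0},{"dx": 0,"dy": 0,"dz": 0,"rx": 0,"ry": 0,"rz": 0},{"dx": 0,"dy": 0,"dz": 0,"rx": 0,"ry": 0,"rz": 0},{"dx": 0,"dy": 0,"dz": 0,"rx": 0,"ry": 0,"rz": 0},{"dx": 0,"dy": 0,"dz": 0,"rx": 0,"ry": 0,"rz": 0},{"dx": 0,"dy": 0,"dz": 0,"rx": 0,"ry": 0,"rz": 0},{"dx": 0,"dy": 0,"dz": 0,"rx": 0,"ry": 0,"rz": 0},{"dx": 0,"dy": 0,"dz": 0,"rx": 0,"ry": 0,"rz": 0}]'

```text
t: 35.4
tcp_pos: [0.5724, 0.0205, 0.1725]
tool_rot: [0.782, 0.623, -0.001, 0.0]
force: [0.4, 1.2, 6.4]
finger_gap: 0.001
gripper_force: 2.7
```

```bash
python3 -c "
from h import *;lev()"
```

```text
c mm [ 45.2 -37.8 172.5] Fc [0.1  1.22 6.37] rot [ 0.782  0.623 -0.001  0.   ] q [-0.16  0.53  1.62 -0.    0.99  0.07] t 35.4
psi 0.770 r 75.2 torque -0.381 normal F 5.31
```

>>> move_arm --targets '[{"dx": -0.016,"dy": -0.07,"dz": -0.068,"rx": 0,"ry": 0,"rz": 0},{"dx": -0.016,"dy": -0.07,"dz": -0.068,"rx": 0,"ry": 0,"rz": 0},{"dx": -0.016,"dy": -0.07,"dz": -0.068,"rx": 0,"ry": 0,"rz": 0},{"dx": 0,"dy": 0,"dz": 0,"rx": 0,"ry": 0,"rz": 0},{"dx": 0,"dy": 0,"dz": 0,"rx": 0,"ry": 0,"rz": 0},{"dx": 0,"dy": 0,"dz": 0,"rx": 0,"ry": 0,"rz": 0},{"dx": 0,"dy": 0,"dz": 0,"rx": 0,"ry": 0,"rz": 0},{"dx": 0,"dy": 0,"dz": 0,"rx": 0,"ry": 0,"rz": 0},{"dx": 0,"dy": 0,"dz": 0,"rx": 0,"ry": 0,"rz": 0},{"dx": 0,"dy": 0,"dz": 0,"rx": 0,"ry": 0,"rz": 0}]'

```text
t: 36.65
tcp_pos: [0.5712, 0.015, 0.1674]
tool_rot: [0.782, 0.623, -0.002, 0.0]
force: [1.0, 1.3, 6.8]
finger_gap: 0.005
gripper_force: 2.8
```

```bash
python3 -c "
from h import *;lev()"
```

```text
c mm [ 45.3 -43.4 167.4] Fc [0.7  1.54 6.79] rot [ 0.782  0.623 -0.002  0.   ] q [-0.17  0.54  1.63 -0.    0.97  0.06] t 36.65
psi 0.870 r 75.4 torque -0.451 normal F 6.19
```

>>> move_arm --targets '[{"dx": -0.018,"dy": -0.078,"dz": -0.092,"rx": 0,"ry": 0,"rz": 0},{"dx": -0.018,"dy": -0.078,"dz": -0.092,"rx": 0,"ry": 0,"rz": 0},{"dx": 0,"dy": 0,"dz": 0,"rx": 0,"ry": 0,"rz": 0},{"dx": 0,"dy": 0,"dz": 0,"rx": 0,"ry": 0,"rz": 0},{"dx": 0,"dy": 0,"dz": 0,"rx": 0,"ry": 0,"rz": 0},{"dx": 0,"dy": 0,"dz": 0,"rx": 0,"ry": 0,"rz": 0},{"dx": 0,"dy": 0,"dz": 0,"rx": 0,"ry": 0,"rz": 0},{"dx": 0,"dy": 0,"dz": 0,"rx": 0,"ry": 0,"rz": 0},{"dx": 0,"dy": 0,"dz": 0,"rx": 0,"ry": 0,"rz": 0},{"dx": 0,"dy": 0,"dz": 0,"rx": 0,"ry": 0,"rz": 0}]'

```text
t: 37.9
tcp_pos: [0.5702, 0.0108, 0.1628]
tool_rot: [0.782, 0.624, -0.002, 0.0]
force: [0.0, -0.1, 7.0]
finger_gap: -0.002
gripper_force: 2.7
```

```bash
python3 -c "
from h import *;lev()"
```

```text
c mm [ 45.3 -47.7 162.8] Fc [ 0.06 -0.13  7.03] rot [ 0.782  0.624 -0.002  0.   ] q [-0.18  0.54  1.64 -0.    0.96  0.05] t 37.9
psi 0.954 r 75.5 torque -0.406 normal F 5.66
```

Still free; another 0.1 rad.

>>> move_arm --targets '[{"dx": -0.02,"dy": -0.086,"dz": -0.12,"rx": 0,"ry": 0,"rz": 0},{"dx": -0.02,"dy": -0.086,"dz": -0.12,"rx": 0,"ry": 0,"rz": 0},{"dx": 0,"dy": 0,"dz": 0,"rx": 0,"ry": 0,"rz": 0},{"dx": 0,"dy": 0,"dz": 0,"rx": 0,"ry": 0,"rz": 0},{"dx": 0,"dy": 0,"dz": 0,"rx": 0,"ry": 0,"rz": 0},{"dx": 0,"dy": 0,"dz": 0,"rx": 0,"ry": 0,"rz": 0},{"dx": 0,"dy": 0,"dz": 0,"rx": 0,"ry": 0,"rz": 0},{"dx": 0,"dy": 0,"dz": 0,"rx": 0,"ry": 0,"rz": 0},{"dx": 0,"dy": 0,"dz": 0,"rx": 0,"ry": 0,"rz": 0},{"dx": 0,"dy": 0,"dz": 0,"rx": 0,"ry": 0,"rz": 0}]'

```text
t: 39.15
tcp_pos: [0.5692, 0.0064, 0.1567]
tool_rot: [0.782, 0.624, -0.002, 0.001]
force: [-1.0, -0.6, 6.9]
finger_gap: -0.0
gripper_force: 2.7
```

```bash
python3 -c "
from h import *;lev()"
```

```text
c mm [ 45.3 -52.2 156.7] Fc [-0.83 -0.83  6.9 ] rot [ 0.782  0.624 -0.002  0.001] q [-0.18  0.55  1.64 -0.    0.95  0.04] t 39.15
psi 1.054 r 75.6 torque -0.402 normal F 5.59
```

>>> move_arm --targets '[{"dx": -0.017,"dy": -0.074,"dz": -0.126,"rx": 0,"ry": 0,"rz": 0},{"dx": -0.017,"dy": -0.074,"dz": -0.126,"rx": 0,"ry": 0,"rz": 0},{"dx": 0,"dy": 0,"dz": 0,"rx": 0,"ry": 0,"rz": 0},{"dx": 0,"dy": 0,"dz": 0,"rx": 0,"ry": 0,"rz": 0},{"dx": 0,"dy": 0,"dz": 0,"rx": 0,"ry": 0,"rz": 0},{"dx": 0,"dy": 0,"dz": 0,"rx": 0,"ry": 0,"rz": 0},{"dx": 0,"dy": 0,"dz": 0,"rx": 0,"ry": 0,"rz": 0},{"dx": 0,"dy": 0,"dz": 0,"rx": 0,"ry": 0,"rz": 0},{"dx": 0,"dy": 0,"dz": 0,"rx": 0,"ry": 0,"rz": 0},{"dx": 0,"dy": 0,"dz": 0,"rx": 0,"ry": 0,"rz": 0}]'

```text
t: 40.4
tcp_pos: [0.5683, 0.0024, 0.1503]
tool_rot: [0.782, 0.624, -0.002, 0.001]
force: [0.1, -0.4, 7.8]
finger_gap: 0.001
gripper_force: 2.6
```

```bash
python3 -c "
from h import *;lev()"
```

```text
c mm [ 45.3 -56.3 150.3] Fc [ 0.2  -0.32  7.83] rot [ 0.782  0.624 -0.002  0.001] q [-0.19  0.56  1.65 -0.    0.93  0.04] t 40.4
psi 1.153 r 75.8 torque -0.516 normal F 7.03
```

>>> move_arm --targets '[{"dx": -0.009,"dy": -0.037,"dz": -0.082,"rx": 0,"ry": 0,"rz": 0},{"dx": -0.009,"dy": -0.037,"dz": -0.082,"rx": 0,"ry": 0,"rz": 0},{"dx": 0,"dy": 0,"dz": 0,"rx": 0,"ry": 0,"rz": 0},{"dx": 0,"dy": 0,"dz": 0,"rx": 0,"ry": 0,"rz": 0},{"dx": 0,"dy": 0,"dz": 0,"rx": 0,"ry": 0,"rz": 0},{"dx": 0,"dy": 0,"dz": 0,"rx": 0,"ry": 0,"rz": 0},{"dx": 0,"dy": 0,"dz": 0,"rx": 0,"ry": 0,"rz": 0},{"dx": 0,"dy": 0,"dz": 0,"rx": 0,"ry": 0,"rz": 0},{"dx": 0,"dy": 0,"dz": 0,"rx": 0,"ry": 0,"rz": 0},{"dx": 0,"dy": 0,"dz": 0,"rx": 0,"ry": 0,"rz": 0}]'

```text
t: 41.65
tcp_pos: [0.5679, 0.0004, 0.1465]
tool_rot: [0.782, 0.624, -0.002, 0.001]
force: [-1.1, -2.7, 6.9]
finger_gap: -0.001
gripper_force: 3.1
```

```bash
python3 -c "
from h import *;lev()"
```

```text
c mm [ 45.4 -58.3 146.5] Fc [-0.44 -2.9   6.86] rot [ 0.782  0.624 -0.002  0.001] q [-0.19  0.56  1.66 -0.01  0.92  0.03] t 41.65
psi 1.211 r 76.0 torque -0.385 normal F 5.40
```

```bash
cat >> h.py <<'E'
def levavg(n=5):
    F=[];
    for i in range(n):
        cams.snapshot("top");F.append(RC.T@sensors.sense()["force"])
    f=np.mean(F,0);lev();s=sensors.sense();p=RC.T@(s["tcp_pos"]-O);y,z=p[1]-.011,p[2]-.115
    print("avg F",f.round(2),"sd",np.std(F,0).round(2),"torque %.3f"%(z*f[1]-y*f[2]))
E
python3 -c "
from h import *;levavg()"
```

```text
c mm [ 45.3 -58.3 146.4] Fc [-0.05 -2.21  6.99] rot [ 0.782  0.624 -0.002  0.001] q [-0.19  0.56  1.66 -0.01  0.92  0.03] t 41.9
psi 1.211 r 75.9 torque -0.415 normal F 5.76
avg F [-0.08 -2.17  7.65] sd [0.61 0.62 0.4 ] torque 0.462
```

>>> move_arm --targets '[{"dx": -0.009,"dy": -0.037,"dz": -0.092,"rx": 0,"ry": 0,"rz": 0},{"dx": -0.009,"dy": -0.037,"dz": -0.092,"rx": 0,"ry": 0,"rz": 0},{"dx": 0,"dy": 0,"dz": 0,"rx": 0,"ry": 0,"rz": 0},{"dx": 0,"dy": 0,"dz": 0,"rx": 0,"ry": 0,"rz": 0},{"dx": 0,"dy": 0,"dz": 0,"rx": 0,"ry": 0,"rz": 0},{"dx": 0,"dy": 0,"dz": 0,"rx": 0,"ry": 0,"rz": 0},{"dx": 0,"dy": 0,"dz": 0,"rx": 0,"ry": 0,"rz": 0},{"dx": 0,"dy": 0,"dz": 0,"rx": 0,"ry": 0,"rz": 0},{"dx": 0,"dy": 0,"dz": 0,"rx": 0,"ry": 0,"rz": 0},{"dx": 0,"dy": 0,"dz": 0,"rx": 0,"ry": 0,"rz": 0}]'

```text
t: 43.15
tcp_pos: [0.5675, -0.0016, 0.1419]
tool_rot: [0.782, 0.624, -0.002, 0.001]
force: [-1.1, -2.3, 8.3]
finger_gap: 0.001
gripper_force: 3.3
```

```bash
python3 -c "
from h import *;levavg()"
```

```text
c mm [ 45.4 -60.3 141.9] Fc [-0.   -2.91  7.52] rot [ 0.782  0.624 -0.002  0.001] q [-0.2   0.57  1.66 -0.01  0.91  0.03] t 43.4
psi 1.276 r 76.1 torque -0.458 normal F 6.35
avg F [-0.08 -2.22  8.1 ] sd [0.22 0.52 0.56] torque 0.518
```

>>> move_arm --targets '[{"dx": -0.007,"dy": -0.031,"dz": -0.116,"rx": 0,"ry": 0,"rz": 0},{"dx": -0.007,"dy": -0.031,"dz": -0.116,"rx": 0,"ry": 0,"rz": 0},{"dx": 0,"dy": 0,"dz": 0,"rx": 0,"ry": 0,"rz": 0},{"dx": 0,"dy": 0,"dz": 0,"rx": 0,"ry": 0,"rz": 0},{"dx": 0,"dy": 0,"dz": 0,"rx": 0,"ry": 0,"rz": 0},{"dx": 0,"dy": 0,"dz": 0,"rx": 0,"ry": 0,"rz": 0},{"dx": 0,"dy": 0,"dz": 0,"rx": 0,"ry": 0,"rz": 0},{"dx": 0,"dy": 0,"dz": 0,"rx": 0,"ry": 0,"rz": 0},{"dx": 0,"dy": 0,"dz": 0,"rx": 0,"ry": 0,"rz": 0},{"dx": 0,"dy": 0,"dz": 0,"rx": 0,"ry": 0,"rz": 0}]'

```text
t: 44.65
tcp_pos: [0.5671, -0.0035, 0.1362]
tool_rot: [0.782, 0.624, -0.002, 0.001]
force: [-1.5, -4.1, 9.4]
finger_gap: 0.002
gripper_force: 3.6
```

```bash
python3 -c "
from h import *;levavg()"
```

```text
c mm [ 45.4 -62.4 136.2] Fc [-0.03 -3.8   8.27] rot [ 0.782  0.624 -0.002  0.001] q [-0.2   0.58  1.67 -0.01  0.9   0.03] t 44.9
psi 1.355 r 76.2 torque -0.526 normal F 7.27
avg F [-0.27 -3.77  8.31] sd [0.24 0.39 0.3 ] torque 0.530
```

>>> move_arm --targets '[{"dx": -0.006,"dy": -0.025,"dz": -0.058,"rx": 0.195,"ry": -0.045,"rz": 0},{"dx": -0.006,"dy": -0.025,"dz": -0.058,"rx": 0.195,"ry": -0.045,"rz": 0},{"dx": 0,"dy": 0,"dz": 0,"rx": 0,"ry": 0,"rz": 0},{"dx": 0,"dy": 0,"dz": 0,"rx": 0,"ry": 0,"rz": 0},{"dx": 0,"dy": 0,"dz": 0,"rx": 0,"ry": 0,"rz": 0},{"dx": 0,"dy": 0,"dz": 0,"rx": 0,"ry": 0,"rz": 0},{"dx": 0,"dy": 0,"dz": 0,"rx": 0,"ry": 0,"rz": 0},{"dx": 0,"dy": 0,"dz": 0,"rx": 0,"ry": 0,"rz": 0},{"dx": 0,"dy": 0,"dz": 0,"rx": 0,"ry": 0,"rz": 0},{"dx": 0,"dy": 0,"dz": 0,"rx": 0,"ry": 0,"rz": 0}]'

```text
t: 46.15
tcp_pos: [0.5669, -0.0036, 0.1331]
tool_rot: [0.778, 0.62, 0.081, -0.065]
force: [0.6, -1.6, 8.4]
finger_gap: -0.002
gripper_force: 4.0
```

```bash
cat >> h.py <<'E'
def lv(n=5):
    from scipy.spatial.transform import Rotation as Ro
    from scipy.optimize import brentq
    F=[]
    for i in range(n):
        cams.snapshot("top");F.append(RC.T@sensors.sense()["force"])
    f=np.mean(F,0);s=sensors.sense();tx=RC.T@Ro.from_quat(s["tool_rot"]).as_matrix()[:,0]
    c=RC.T@(s["tcp_pos"]-O)-.011*tx;y,z=c[1],c[2]-.115
    psi=brentq(lambda a:y*np.cos(a)+z*np.sin(a)-.005,-.3,2.2)
    print("tx",tx.round(2),"corner",(c*1e3).round(1),"F",f.round(2),"psi %.3f r %.1f torque %.3f t %.2f"%(psi,1e3*(-y*np.sin(psi)+z*np.cos(psi)),z*f[1]-y*f[2],s["t"]))
E
python3 -c "
from h import *;lv()"
```

```text
tx [-0.    0.98  0.21] corner [ 45.3 -73.3 130.9] F [ 0.25 -0.85  8.2 ] psi 1.424 r 74.8 torque 0.587 t 46.40
```

>>> move_arm --targets '[{"dx": -0.003,"dy": -0.015,"dz": -0.15,"rx": 0,"ry": 0,"rz": 0},{"dx": -0.003,"dy": -0.015,"dz": -0.15,"rx": 0,"ry": 0,"rz": 0},{"dx": 0,"dy": 0,"dz": 0,"rx": 0,"ry": 0,"rz": 0},{"dx": 0,"dy": 0,"dz": 0,"rx": 0,"ry": 0,"rz": 0},{"dx": 0,"dy": 0,"dz": 0,"rx": 0,"ry": 0,"rz": 0},{"dx": 0,"dy": 0,"dz": 0,"rx": 0,"ry": 0,"rz": 0},{"dx": 0,"dy": 0,"dz": 0,"rx": 0,"ry": 0,"rz": 0},{"dx": 0,"dy": 0,"dz": 0,"rx": 0,"ry": 0,"rz": 0},{"dx": 0,"dy": 0,"dz": 0,"rx": 0,"ry": 0,"rz": 0},{"dx": 0,"dy": 0,"dz": 0,"rx": 0,"ry": 0,"rz": 0}]'

```text
t: 47.65
tcp_pos: [0.5667, -0.0049, 0.1257]
tool_rot: [0.777, 0.62, 0.08, -0.064]
force: [-0.4, -3.0, 9.5]
finger_gap: 0.001
gripper_force: 4.4
```

```bash
python3 -c "
from h import *;lv()"
```

```text
tx [-0.    0.98  0.2 ] corner [ 45.4 -74.6 123.5] F [-0.   -2.85  9.44] psi 1.524 r 74.9 torque 0.680 t 47.90
```

>>> move_arm --targets '[{"dx": 0,"dy": 0,"dz": -0.12,"rx": 0,"ry": 0,"rz": 0},{"dx": 0,"dy": 0,"dz": -0.12,"rx": 0,"ry": 0,"rz": 0},{"dx": 0,"dy": 0,"dz": 0,"rx": 0,"ry": 0,"rz": 0},{"dx": 0,"dy": 0,"dz": 0,"rx": 0,"ry": 0,"rz": 0},{"dx": 0,"dy": 0,"dz": 0,"rx": 0,"ry": 0,"rz": 0},{"dx": 0,"dy": 0,"dz": 0,"rx": 0,"ry": 0,"rz": 0},{"dx": 0,"dy": 0,"dz": 0,"rx": 0,"ry": 0,"rz": 0},{"dx": 0,"dy": 0,"dz": 0,"rx": 0,"ry": 0,"rz": 0},{"dx": 0,"dy": 0,"dz": 0,"rx": 0,"ry": 0,"rz": 0},{"dx": 0,"dy": 0,"dz": 0,"rx": 0,"ry": 0,"rz": 0}]'

```text
t: 49.15
tcp_pos: [0.5668, -0.0054, 0.1199]
tool_rot: [0.777, 0.621, 0.08, -0.064]
force: [-1.9, -4.0, 9.5]
finger_gap: -0.002
gripper_force: 5.2
```

```bash
python3 -c "
from h import *;lv(8)"
```

```text
tx [-0.    0.98  0.2 ] corner [ 45.6 -75.  117.6] F [-0.12 -4.69 10.1 ] psi 1.603 r 74.9 torque 0.745 t 49.55
```

>>> move_arm --targets '[{"dx": 0,"dy": 0.01,"dz": -0.09,"rx": 0,"ry": 0,"rz": 0},{"dx": 0,"dy": 0.01,"dz": -0.09,"rx": 0,"ry": 0,"rz": 0},{"dx": 0,"dy": 0,"dz": 0,"rx": 0,"ry": 0,"rz": 0},{"dx": 0,"dy": 0,"dz": 0,"rx": 0,"ry": 0,"rz": 0},{"dx": 0,"dy": 0,"dz": 0,"rx": 0,"ry": 0,"rz": 0},{"dx": 0,"dy": 0,"dz": 0,"rx": 0,"ry": 0,"rz": 0},{"dx": 0,"dy": 0,"dz": 0,"rx": 0,"ry": 0,"rz": 0},{"dx": 0,"dy": 0,"dz": 0,"rx": 0,"ry": 0,"rz": 0},{"dx": 0,"dy": 0,"dz": 0,"rx": 0,"ry": 0,"rz": 0},{"dx": 0,"dy": 0,"dz": 0,"rx": 0,"ry": 0,"rz": 0}]'

```text
t: 50.8
tcp_pos: [0.5669, -0.0055, 0.1155]
tool_rot: [0.777, 0.621, 0.08, -0.063]
force: [-2.3, -5.9, 12.0]
finger_gap: -0.001
gripper_force: 5.8
```

```bash
python3 -c "
from h import *;lv(8)"
```

```text
tx [-0.    0.98  0.2 ] corner [ 45.6 -75.1 113.2] F [-0.65 -6.11 11.47] psi 1.661 r 74.9 torque 0.872 t 51.20
```

Torque is about 0.8 to 0.87 N m, so it is hand-tight. Letting go and lifting clear.

>>> move_arm --targets '[{"dx": 0,"dy": 0,"dz": 0.3,"rx": 0,"ry": 0,"rz": 0},{"dx": 0,"dy": 0,"dz": 0.7,"rx": 0,"ry": 0,"rz": 0},{"dx": 0,"dy": 0,"dz": 1,"rx": 0,"ry": 0,"rz": 0},{"dx": 0,"dy": 0,"dz": 1,"rx": 0,"ry": 0,"rz": 0},{"dx": 0,"dy": 0,"dz": 1,"rx": 0,"ry": 0,"rz": 0},{"dx": -0.5,"dy": -1,"dz": 1,"rx": 0,"ry": 0,"rz": 0},{"dx": -0.5,"dy": -1,"dz": 0.5,"rx": 0,"ry": 0,"rz": 0},{"dx": -0.5,"dy": -1,"dz": 0,"rx": 0,"ry": 0,"rz": 0},{"dx": -0.5,"dy": -1,"dz": 0,"rx": 0,"ry": 0,"rz": 0},{"dx": 0,"dy": 0,"dz": 0,"rx": 0,"ry": 0,"rz": 0}]'

```text
t: 52.45
tcp_pos: [0.515, -0.1036, 0.2512]
tool_rot: [0.779, 0.619, 0.08, -0.067]
force: [0.5, 0.6, 0.1]
finger_gap: 0.001
gripper_force: 0.0
```

Run:
```python
from h import *;st()
S=cams.snapshot("side")[:,:,::-1];T=cams.snapshot("top")[:,:,::-1]
cv2.imwrite("pics/s5.png",np.hstack([cv2.resize(S[140:250,290:390],(450,495),interpolation=2),cv2.resize(T[140:240,275:345],(347,495),interpolation=2)]))
```

```text
c mm [  17.  -171.6  251.2] Fc [0.4  0.67 0.06] rot [ 0.779  0.619  0.08  -0.067] q [-0.53  0.38  1.66  0.21  1.18 -0.39] t 52.45
```

View pics/s5.png

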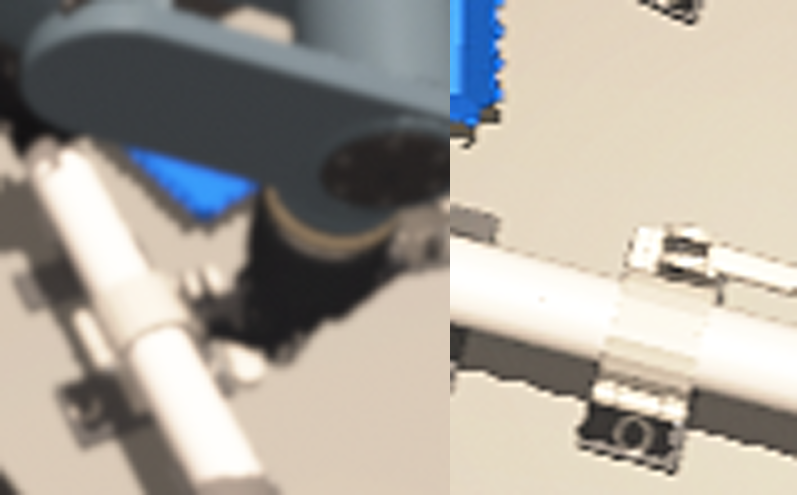

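The strap is closed on the tube (right crop 655,320), the bolt is up in the slot (660,255), the lever lies folded towards −y (760,270), and the gripper is clear. Handing in.

```bash
python3 -c "
from station import order;print(order.sign_off())"
```

```text
the job is handed in; nothing more can be done
None
```

I closed the coupler, swung the bolt up into the slot, folded the lever to about 0.8–0.87 N m (measured through the gripper), let go, and handed the job in at about 52.5 s; during the bolt swing the handle wedged briefly under a finger at about 34 N vertical (about 36 N in all, limit 40), so I backed off.

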